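# Seat a shaft in a pair of V-blocks against its sprung stop and hold it down

### The arm

A 6-joint arm with a two-finger parallel gripper is mounted at the origin on a cart in front of the work surface, level with it; the furniture and walls round the work are solid. World frame = base frame: x ahead of the robot, y to its left, z up, the work surface at z = 0. Lengths are in m, angles in rad, forces in N, time in s.
With the tool pointing down it reaches from about 0.225 to 0.875 m from the base axis. Payload 3.4 kg.
Tool frame: the origin (TCP) lies midway between the tips of the shut fingers; the grasp point (between the pads) lies 19 mm behind it (manip.tcp_to_grasp is the distance from the TCP to the grasp point, in m); x points along the fingers, y is the direction in which the jaws open and shut, and the axes are right-handed (so a half turn about x gives the same grasp; the last joint's range is limited). The gripper opens to 85 mm and grips with 20 to 120 N. Pads are 22 mm wide; open, the fingers measure 114 mm over their backs; the gripper's body (76 mm by 85 mm) begins 54 mm behind the grasp point. The pads swing forward as they close: fully open they stand 13 mm farther back than shut.
Start: joints at [-1.228, 0.276, 1.505, -0, 1.361, -0.121], TCP at [0.257, -0.514, 0.231] pointing down, gripper open.
Joint ranges: [-2.89, 2.89], [-0.75, 2.08], [0.22, 2.7], [-1.18, 4.32], [0.11, 2.71], [-2.7, 2.7]. Speed limits (rad/s): [2.57, 2.57, 3.14, 3.14, 3.14, 3.14].

### API

Orientations are given as a unit quaternion [w, x, y, z].
In Python, from rig import readout, eyes, job, manip gives the robot as it stands. The module is installed in compiled form; this text tells all that it offers.
- The arm moves only by the tool carry_out, never from a script. Its argument "deltas" is one flat list of numbers, 7 for each row, row after row: the shift along the tool's x, y, z scaled (see below), then the turn, a rotation vector about the tool's x, y, z scaled (see below), then the opening, from -1 (shut) to 1 (fully open). In form: [dx, dy, dz, ax, ay, az, grip, dx, dy, dz, ax, ay, az, grip, ...]. A call has 1 to 10 rows; each row shifts and turns the commanded pose from where the row before left it, along the tool's axes as they then stand; what a row does not reach is not made up. The controller multiplies each number of a shift by 60 mm and each number of a turn by 4 degrees. A row lasts 1/8 s, in which the tool goes at most 62.5 mm and 10.7 degrees, less where a joint would pass 70% of its speed; a pose out of reach is approached as far as the arm can. A call with a number of a shift or a turn outside -1 to 1 is refused whole. A call with a gripper value outside its range is refused whole. The fingers move at their own pace and stop on an object; "newtons" is the grip in N (left out, the last holds). Time passes only in rows, so rows that do not move let the fingers close. It gives the time, the measured TCP pose, the force and the opening at its end, in the units of the state.
- readout.get_state(): the state, without advancing time (a new reading comes with each control period).
- eyes.get_image(name): name is "scene" or "top" or "wrist"; returns a dict with "color" (480x640x3 uint8, red, green, blue), "z_map" (480x640 float32, m along the optical axis (not along the pixel's ray), 0 where there is no reading), "mtx" (3x3 intrinsics, pixels), "origin" and "orientation" of the camera in the world. Camera axes: x right, y down, z forward; pixel columns grow to the right and rows downward; lengths in m; the calibration is good to about 2 mm. A picture is of the moment at which its call begins.
- job.sign_off(): hands the job in, once; it reports no verdict.
The state is a dict: "clock": time; "qpos": joint angles; "qd": joint speeds; "effort": joint torques, N m; "position": TCP position; "ee_rot": TCP orientation; "contact_force": force on the tool from outside, world axes, zero at the start; "moment": the same for the moment, N m; "width": finger opening in m.
Only numpy, scipy, OpenCV 4.12 (cv2) and the standard library are available. Lean on these libraries where they do the work, as an engineer would, in place of code of your own. Each camera call takes 0.05 s, during which the arm holds its last target.

### The job

Lift the steel shaft out of the blue cradle and lower it gently into the two V-blocks of the fixture, clear of the end stop, so that it settles level and centred in both. Then slide it along the Vs towards the stop until it has pushed the sprung brass pin in by about 4 mm, without forcing it, let go of it so that it stays lying against the pin, and tip the hold-down arm over so that it rests on the shaft. Do not drop or ram the shaft, and leave the flask, the amber bottle and the beaker standing where they are.

Things in the scene. Friction and masses are not known exactly. Their poses are not given: they have to be found in the camera images.
- shaft: loose plain round bar of bright steel, diameter 32 mm, length 210 mm, about 0.45 kg (0.36 to 0.54), two thin dark rings 40 mm either side of its middle. Origin at its centre, on its axis; local y runs along the shaft (both ends are alike; x and z turn as it rolls). It starts lying level in the cradle, axis 48 mm above the worktop.
- cradle: blue plastic cradle, fixed, 70 x 170 mm: two seats 18 mm long at local y = -65 and +65 mm, with lips up to 46 mm above the worktop, 1.5 mm clear of the shaft each side; between the seats only a 10 mm base plate. Origin: centre of its underside; local y along the shaft.
- fixture: grey fixed base plate, 130 x 270 x 12 mm, carrying the whole fixture. Origin on the worktop below the middle between the Vs; z up, y along the V axis towards the end stop. Two 90-degree Vs, 44 mm wide at the top, 30 mm long, at local x = 0, y = -80 and +80 mm. Between them (y -65 to +65) fingers have room down to a bar 38 mm below the axis of a seated shaft.
- stop: blue end-stop bracket, fixed on the base plate at fixture y = +145 mm. Origin: centre of its foot, 12 mm above the worktop; axes as the fixture's. From it a sprung pin with a brass face 24 mm across points to -y at the shaft's end.
- hold_down (a joint): angle of the weighted hold-down arm, rad: 0 = level across the +y V, pointing to fixture -x; 1.57 upright; 2.2 = leaning back, open, on its rest, where it starts. Resting on a seated shaft: -0.15 to +0.15. Its weight keeps it open or closed; a damper lets it sink in some seconds once past upright. About 4 N at the knob moves it.
- knob (a point): centre of the red ball, 30 mm diameter, at the end of the 12 mm wide hold-down arm, 100 mm from the hinge axis, which runs along the fixture's y at local x = +45, y = +80 mm, 92 mm above the worktop. Push it to fixture -x past upright and let it sink.
- flask: empty conical glass flask, 68 mm wide, 127 mm high, standing loose; origin at the centre of its underside
- amber_bottle: amber reagent bottle with a black cap, 69 mm wide, 142 mm high, standing loose; origin at the centre of its underside
- beaker: empty glass beaker, 86 mm wide, 109 mm high, standing loose; origin at the centre of its underside
- v_middle (a point): point on the fixture between the Vs, 66.6 mm above the worktop: mean height of a seated shaft's axis. The saddle with the Vs was set by hand, so the true axis lies from 6 mm lower to 6 mm higher (the same at both Vs, fixed during the work, not measured: find it by touch). The Vs' top edges lie 0.6 mm below that axis. Sliding a seated shaft along the Vs takes 4 to 10 N.
- pin_mean (a point): mean place of the untouched brass pin face, fixture y = +102 mm, 66 mm above the worktop. The pin was set by hand: the true face lies up to 8 mm nearer or farther along y (not measured: find it by touch). It yields along +y, 3 N per mm from first touch, travel 10 mm. When let go, it pushes the shaft back 1 mm or more until friction in the Vs holds it.

How it is judged:
By the outcome, as a careful person would: the job done as asked, in the order asked, and still so for the second after the job is handed in, with the robot touching nothing.
It also fails if it takes over 69 s, if anything falls off the work surface, if the arm or the gripper's body presses on something with over 40 N, if the wrist force passes 120 N, or if a joint passes its speed limit or range.

## Working session

There is one attempt and no reset: what is moved stays moved. The work goes in short steps, Python scripts to look and compute and a tool call to move; the robot and the scene stay as the last step left them, time stands still between calls to the robot, and variables do not carry over. Pictures are saved under pics/ and viewed, and the job is handed in when it is done.

Besides the shell and the picture viewer there is one more tool, called after "Request:" as name(argument=value, ...) on one line, values as JSON. carry_out: Moves the arm, as the interface text tells. Its arguments: {"type":"object","properties":{"deltas":{"type":"array"},"newtons":{"type":"number"}},"required":["deltas"]}

```bash
mkdir -p pics; ls
python3 - <<'E'
from rig import readout, eyes, job, manip
import cv2,numpy as np
s=readout.get_state(); print(s); print([a for a in dir(manip) if a[0]!='_'])
for n in ["scene","top","wrist"]:
    d=eyes.get_image(n); cv2.imwrite(f"pics/{n}0.png",d["color"][:,:,::-1]); np.savez(f"{n}0.npz",**d)
    print(n,d["mtx"].tolist(),d["origin"],d["orientation"])
E
```

```text
pics
{'clock': 0.0, 'qpos': array([-1.22800218e+00,  2.76640967e-01,  1.50614765e+00, -1.18766268e-05,
        1.36069122e+00, -1.21018411e-01]), 'qd': array([ 0.00054081, -0.00061202, -0.00054333,  0.00070815, -0.00145591,
        0.00040805]), 'effort': array([-4.77238664e-04, -4.16777515e+01, -2.45800638e+01, -7.09961796e-05,
        1.12179236e-02,  1.00226924e-05]), 'position': array([ 0.25703537, -0.51376022,  0.23040771]), 'ee_rot': array([-0.16185472, -0.68809913, -0.16318006,  0.68825497]), 'contact_force': array([-0.37088298,  0.40698521, -0.15781323]), 'moment': array([-0.03359503, -0.04637559, -0.00609024]), 'width': 0.08540283811981957}
['MotionError', 'tcp_to_grasp']
scene [[533.5682926714995, 0.0, 323.14716955894164], [0.0, 533.5682926714995, 239.5072733049511], [0.0, 0.0, 1.0]] [-0.29208824  0.85664624  0.74823878] [ 0.20327953 -0.34822779  0.78929017 -0.4630722 ]
top [[550.1061602842392, 0.0, 313.7191868334327], [0.0, 550.1061602842392, 241.93201939733714], [0.0, 0.0, 1.0]] [0.34863001 0.03435021 1.39381639] [-0.05398048  0.71357658 -0.69579089  0.06139711]
wrist [[337.69438393104963, 0.0, 320.06165128026396], [0.0, 337.69438393104963, 240.17936374294692], [0.0, 0.0, 1.0]] [ 0.31964358 -0.48299447  0.37319853] [ 0.11764475  0.8426845  -0.52029737 -0.07302875]
```

View pics/top0.png

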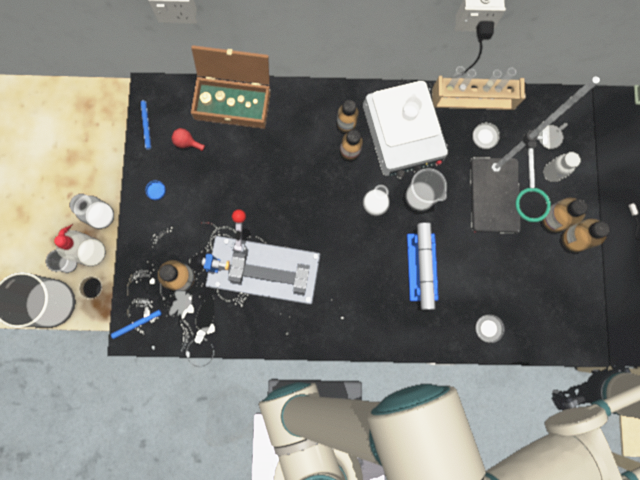

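View pics/scene0.png

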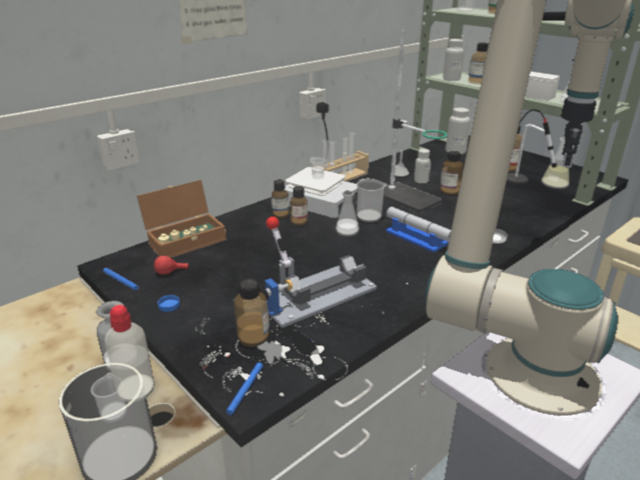

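View pics/wrist0.png

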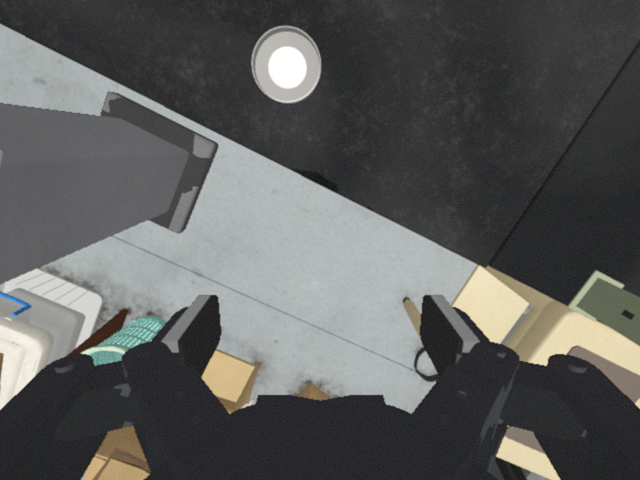

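Run:
```python
import cv2,numpy as np
d=np.load("top0.npz"); im=d["color"][:,:,::-1]
a=cv2.resize(im[200:320,160:335],None,fx=4.5,fy=4.5,interpolation=cv2.INTER_CUBIC)
cv2.imwrite("pics/zfix.png",a)
a=cv2.resize(im[160:320,350:460],None,fx=3.7,fy=3.7,interpolation=cv2.INTER_CUBIC)
cv2.imwrite("pics/zsh.png",a)
hsv=cv2.cvtColor(im,cv2.COLOR_BGR2HSV)
for y in (235,250,265,280,295): print(y,im[y,405:445].max(1).tolist())
```

```text
235 [54, 93, 190, 250, 251, 249, 248, 251, 247, 206, 197, 209, 163, 144, 169, 196, 214, 223, 233, 242, 243, 240, 233, 226, 219, 211, 236, 250, 251, 194, 100, 54, 52, 56, 60, 58, 58, 57, 59, 59]
250 [58, 53, 126, 232, 247, 245, 243, 243, 245, 246, 205, 143, 127, 114, 116, 147, 170, 186, 204, 223, 233, 235, 226, 217, 206, 184, 186, 236, 246, 249, 189, 92, 59, 61, 62, 63, 64, 60, 58, 59]
265 [59, 58, 63, 148, 243, 247, 244, 243, 244, 246, 235, 178, 136, 132, 133, 156, 182, 206, 217, 227, 239, 244, 243, 237, 230, 223, 210, 215, 238, 246, 248, 181, 84, 64, 62, 66, 65, 66, 69, 67]
280 [59, 56, 55, 85, 187, 248, 247, 244, 243, 246, 247, 207, 143, 135, 134, 137, 154, 172, 184, 194, 211, 226, 232, 225, 216, 202, 193, 184, 222, 242, 247, 245, 172, 83, 61, 64, 66, 64, 68, 67]
295 [52, 55, 56, 50, 126, 232, 248, 247, 246, 197, 127, 132, 153, 174, 167, 139, 143, 172, 196, 215, 223, 235, 243, 244, 241, 233, 227, 221, 208, 223, 235, 239, 209, 123, 65, 57, 59, 59, 57, 55]
```

View pics/zfix.png

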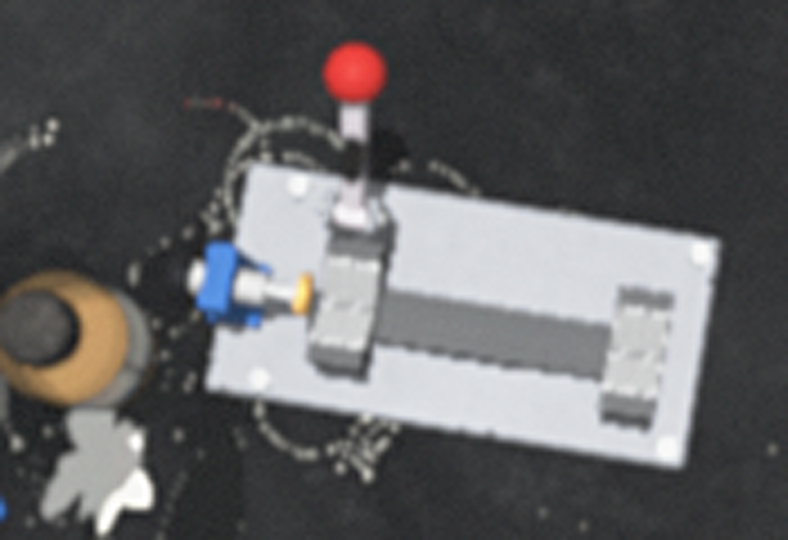

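View pics/zsh.png

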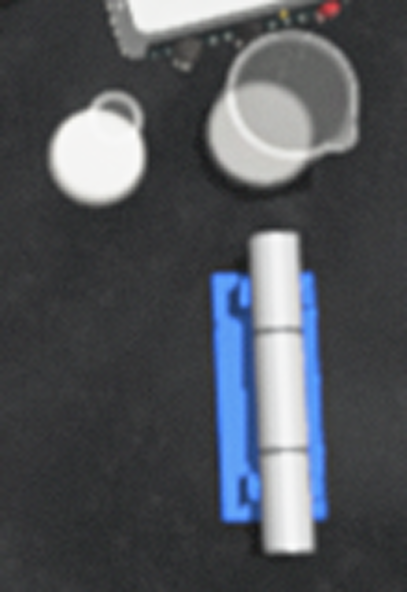

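```bash
cat > h.py <<'E'
import numpy as np,cv2
from scipy.spatial.transform import Rotation as R
def Rm(q): return R.from_quat([q[1],q[2],q[3],q[0]]).as_matrix()
def cast(d,uv,z):
    K=d["mtx"];uv=np.atleast_2d(uv).astype(float)
    r=np.c_[(uv[:,0]-K[0,2])/K[0,0],(uv[:,1]-K[1,2])/K[1,1],np.ones(len(uv))]@Rm(d["orientation"]).T
    o=d["origin"]; return o+r*((z-o[2])/r[:,2])[:,None]
def cloud(d):
    K=d["mtx"];z=d["z_map"];v,u=np.indices(z.shape)
    p=np.stack([(u-K[0,2])/K[0,0]*z,(v-K[1,2])/K[1,1]*z,z],-1)@Rm(d["orientation"]).T+d["origin"]
    p[z==0]=np.nan
    return p
def proj(d,p):
    c=(np.atleast_2d(p)-d["origin"])@Rm(d["orientation"]); K=d["mtx"]
    return np.c_[c[:,0]/c[:,2]*K[0,0]+K[0,2],c[:,1]/c[:,2]*K[1,1]+K[1,2]]
E
python3 - <<'E'
from h import *
d=dict(np.load("top0.npz")); im=d["color"][:,:,::-1].copy(); P=cloud(d); Z=P[...,2]
hsv=cv2.cvtColor(im,cv2.COLOR_BGR2HSV)
# plate
m=((hsv[...,2]>90)&(hsv[...,1]<60)).astype(np.uint8); m[:, :200]=0;m[:,330:]=0;m[:225]=0;m[310:]=0
m=cv2.morphologyEx(m,cv2.MORPH_OPEN,np.ones((3,3)))
n,l,st,_=cv2.connectedComponentsWithStats(m); i=1+st[1:,4].argmax(); print(st[i])
c=max(cv2.findContours((l==i).astype(np.uint8),0,2)[0],key=cv2.contourArea)
r=cv2.minAreaRect(c); print(r); b=cv2.boxPoints(r); print(b.tolist(), cast(d,b,0.012))
print("center",cast(d,b,0.012).mean(0))
# shaft by depth
m=(Z>0.045)&(Z<0.08); m[:, :395]=0;m[:,460:]=0;m[:215]=0;m[315:]=0
q=P[m]; print("shaft depth",len(q),q[:,2].max(),q.mean(0))
m=((hsv[...,1]<70)&(hsv[...,2]>120)).astype(np.uint8);m[:, :395]=0;m[:,460:]=0;m[:215]=0;m[315:]=0
m=cv2.morphologyEx(m,cv2.MORPH_OPEN,np.ones((5,5)))
n,l,st,_=cv2.connectedComponentsWithStats(m); i=1+st[1:,4].argmax(); print(st[i])
c=max(cv2.findContours((l==i).astype(np.uint8),0,2)[0],key=cv2.contourArea)
r=cv2.minAreaRect(c); b=cv2.boxPoints(r); w=cast(d,b,0.048); print(r,w,w.mean(0))
# objects depth
for nm,(u,v) in dict(knob=(239,216),bottle=(175,271),flask=(377,194),beaker=(432,185)).items():
    print(nm,np.nanmax(Z[v-4:v+5,u-4:u+5]),P[v,u])
# brass
m=(hsv[...,0]>15)&(hsv[...,0]<30)&(hsv[...,1]>100)&(hsv[...,2]>140); m[:,:215]=0; m[:,240:]=0;m[:255]=0;m[275:]=0
v,u=np.nonzero(m);print("brass",u.mean(),v.mean(),u.max(),cast(d,[[u.mean(),v.mean()],[u.max()+.5,v.mean()]],0.066))
E
```

```text
[ 206  234  114   70 5556]
((262.29888916015625, 269.6299133300781), (109.42343139648438, 54.8862419128418), 10.359052658081055)
[[203.5442352294922, 286.7876892089844], [213.41368103027344, 232.79605102539062], [321.05352783203125, 252.47213745117188], [311.18408203125, 306.4637756347656]] [[0.45541573 0.295844   0.012     ]
 [0.59341896 0.2785682  0.012     ]
 [0.54993744 0.00331594 0.012     ]
 [0.41309501 0.02495965 0.012     ]]
center [0.50296679 0.15067195 0.012     ]
shaft depth 1180 0.07077898666893678 [ 0.51818266 -0.25131151  0.06002039]
[ 418  223   17   86 1113]
((425.5290222167969, 265.5511169433594), (85.6708984375, 13.297384262084961), 86.98721313476562) [[ 0.62500747 -0.23314448  0.048     ]
 [ 0.62767921 -0.2664354   0.048     ]
 [ 0.4151961  -0.27527307  0.048     ]
 [ 0.41269892 -0.24281222  0.048     ]] [ 0.52014543 -0.25441629  0.048     ]
knob 0.1929669538760943 [0.60246528 0.19284774 0.18513127]
bottle 0.1473112379508219 [0.48011625 0.33918168 0.1378108 ]
flask 0.12998121493190573 [ 0.70403585 -0.13684797  0.02144317]
beaker 0.06073866367518077 [ 0.73084948 -0.27797773  0.02487067]
brass 227.05 265.85 228 [[0.50338109 0.23167371 0.066     ]
 [0.50347132 0.22816627 0.066     ]]
```

Run:
```python
from h import *
d=dict(np.load("top0.npz")); im=d["color"][:,:,::-1].copy(); P=cloud(d)
L=cv2.cvtColor(im,cv2.COLOR_BGR2LAB)[...,0]
g=np.array([[248,165],[720,238],[683,467],[207,388]],float); uv=(g+.5)/4.5-.5
w=cast(d,uv,.012); print(w, np.linalg.norm(np.diff(np.r_[w,w[:1]],axis=0),axis=1))
# subpixel line fits on each side
img=L.astype(np.float32); sides=[]
from scipy.ndimage import map_coordinates
ctr=uv.mean(0)
for i in range(4):
    a,b=uv[i],uv[(i+1)%4]; t=(b-a)/np.linalg.norm(b-a); n=np.array([-t[1],t[0]]); 
    if n@(ctr-a)<0:n=-n
    pts=[]
    for f in np.linspace(.08,.92,30):
        p=a+f*(b-a); s=np.linspace(-4,4,81); pr=map_coordinates(img,[(p[1]+s*n[1]),(p[0]+s*n[0])],order=1)
        if pr[:15].mean()<80 and pr[-15:].mean()>140:
            k=np.argmax(pr>110); pts.append(p+s[k]*n)
    W=cast(d,np.array(pts),.012)[:,:2]; vx,vy,x0,y0=cv2.fitLine(W.astype(np.float32),cv2.DIST_HUBER,0,.001,.001).ravel(); sides.append((np.array([x0,y0]),np.array([vx,vy]))); print(len(pts),vx,vy)
def inter(s,t):
    A=np.c_[s[1],-t[1]];k=np.linalg.solve(A,t[0]-s[0]);return s[0]+k[0]*s[1]
C=np.array([inter(sides[i-1],sides[i]) for i in range(4)]); print(C,np.linalg.norm(C-np.roll(C,-1,0),axis=1))
c=C.mean(0); yd=(C[0]+C[3]-C[1]-C[2]); yd/=np.linalg.norm(yd); xd=np.array([yd[1],-yd[0]]); print("ctr",c,"y",yd,"x",xd, np.degrees(np.arctan2(yd[1],yd[0])))
print("diag short", (C[0]-C[3])/np.linalg.norm(C[0]-C[3]),(C[1]-C[2])/np.linalg.norm(C[1]-C[2]))
np.savez("fix.npz",c=c,yd=yd,xd=xd)
loc=lambda p:np.c_[(p[:,:2]-c)@xd,(p[:,:2]-c)@yd,p[:,2]]
# V block top edges/ pin
def z(px): return (np.array(px,float)+.5)/4.5-.5
print("pin face",loc(cast(d,z([[311,283],[309,308],[303,295]]),.066)))
print("V+ corners",loc(cast(d,z([[330,255],[383,260],[372,347],[313,345]]),.066)))
print("V- ",loc(cast(d,z([[622,300],[671,307],[655,397],[605,392]]),.066)))
print("knob",loc(cast(d,z([[355,72]]),.173)),"expect",45+100*np.cos(2.2))
uu=proj(d,np.r_[[np.r_[c-0.0*xd+s*yd,.066] for s in (-.095,-.065,.065,.095)]]); print((uu+.5)*4.5-.5-np.array([720,900]))
```

```text
[[1.11992021 0.73421349 0.012     ]
 [1.08173611 0.44935124 0.012     ]
 [0.93665334 0.46095539 0.012     ]
 [0.9775346  0.74399823 0.012     ]] [0.28741004 0.14554609 0.28597995 0.14272142]Traceback (most recent call last):
  File "<stdin>", line 18, in <module>
  File "h.py", line 6, in cast
    r=np.c_[(uv[:,0]-K[0,2])/K[0,0],(uv[:,1]-K[1,2])/K[1,1],np.ones(len(uv))]@Rm(d["orientation"]).T
             ~~^^^^^
IndexError: index 0 is out of bounds for axis 1 with size 0
```

Forgot the crop offset (160,200).

```bash
cat > f.py <<'E'
from h import *
from scipy.ndimage import map_coordinates
d=dict(np.load("top0.npz")); im=d["color"][:,:,::-1].copy(); P=cloud(d)
L=cv2.cvtColor(im,cv2.COLOR_BGR2LAB)[...,0]
def z(px): return (np.array(px,float)+.5)/4.5-.5+np.array([160,200])
uv=z([[248,165],[720,238],[683,467],[207,388]])
w=cast(d,uv,.012); print(w, np.linalg.norm(np.diff(np.r_[w,w[:1]],axis=0),axis=1))
img=L.astype(np.float32); sides=[]
ctr=uv.mean(0)
for i in range(4):
    a,b=uv[i],uv[(i+1)%4]; t=(b-a)/np.linalg.norm(b-a); n=np.array([-t[1],t[0]]); 
    if n@(ctr-a)<0:n=-n
    pts=[]
    for f in np.linspace(.08,.92,30):
        p=a+f*(b-a); s=np.linspace(-4,4,81); pr=map_coordinates(img,[(p[1]+s*n[1]),(p[0]+s*n[0])],order=1)
        if pr[:15].mean()<100 and pr[-15:].mean()>130:
            k=np.argmax(pr>115); pts.append(p+s[k]*n)
    W=cast(d,np.array(pts),.012)[:,:2]; vx,vy,x0,y0=cv2.fitLine(W.astype(np.float32),cv2.DIST_HUBER,0,.001,.001).ravel(); sides.append((np.array([x0,y0]),np.array([vx,vy]))); print(len(pts),vx,vy)
def inter(s,t):
    A=np.c_[s[1],-t[1]];k=np.linalg.solve(A,t[0]-s[0]);return s[0]+k[0]*s[1]
C=np.array([inter(sides[i-1],sides[i]) for i in range(4)]); print(C,np.linalg.norm(C-np.roll(C,-1,0),axis=1))
c=C.mean(0); yd=(C[0]+C[3]-C[1]-C[2]); yd/=np.linalg.norm(yd); xd=np.array([yd[1],-yd[0]]); print("ctr",c,"y",yd,"x",xd, np.degrees(np.arctan2(yd[1],yd[0])))
print("short", (C[0]-C[3])/np.linalg.norm(C[0]-C[3]),(C[1]-C[2])/np.linalg.norm(C[1]-C[2]))
np.savez("fix.npz",c=c,yd=yd,xd=xd)
loc=lambda p:np.c_[(p[:,:2]-c)@xd,(p[:,:2]-c)@yd,p[:,2]]
print("pin face",loc(cast(d,z([[311,283],[309,308],[303,295]]),.066)))
print("V+ corners",loc(cast(d,z([[330,255],[383,260],[372,347],[313,345]]),.066)))
print("V- ",loc(cast(d,z([[622,300],[671,307],[655,397],[605,392]]),.066)))
print("knob",loc(cast(d,z([[355,72]]),.173)),"expect",45+100*np.cos(2.2))
uu=proj(d,np.r_[[np.r_[c+s*yd,.066] for s in (-.095,-.065,.065,.095)]]); print((uu+.5-np.array([160,200]))*4.5-.5)
E
python3 f.py
```

```text
[[0.58451363 0.27476324 0.012     ]
 [0.5497707  0.00697526 0.012     ]
 [0.42074786 0.02463858 0.012     ]
 [0.45793594 0.29081261 0.012     ]] [0.27003236 0.13022628 0.26875931 0.12759112]
28 0.13992491 0.99016213
30 0.9903791 -0.13838074
28 0.14081486 0.99003595
12 0.99605656 -0.08872062
[[0.588428   0.28006923]
 [0.54968494 0.00590853]
 [0.41893706 0.02417728]
 [0.45699817 0.29177594]] [0.27688465 0.13201801 0.27029186 0.1319502 ]
ctr [0.5035121  0.15048274] y [0.14036445 0.9900999 ] x [ 0.9900999  -0.14036445] 81.93106
short [ 0.9960565  -0.08872066] [ 0.9903791  -0.13838074]
pin face [[-0.00281982  0.07792463  0.066     ]
 [-0.01631493  0.07642203  0.066     ]
 [-0.00993081  0.08093664  0.066     ]]
V+ corners [[ 0.01384846  0.07069977  0.066     ]
 [ 0.01591519  0.04199943  0.066     ]
 [-0.03140981  0.03912572  0.066     ]
 [-0.03558814  0.07052769  0.066     ]]
V-  [[ 0.01588317 -0.08898169  0.066     ]
 [ 0.01651897 -0.11568145  0.066     ]
 [-0.03276149 -0.11526542  0.066     ]
 [-0.03454959 -0.08837908  0.066     ]]
knob [[0.09502104 0.05904886 0.173     ]] expect -13.850111725534582
[[628.0353977  330.75407653]
 [573.1205438  321.56729008]
 [335.57039088 281.8273207 ]
 [280.84649343 272.67248154]]
```

```bash
cat >> f.py <<'E'
print("=====")
for nm in ("top","scene"):
    e=dict(np.load(nm+"0.npz")); Q=cloud(e); p=Q.reshape(-1,3); p=p[~np.isnan(p[:,0])]; l=loc(p)
    i=(abs(l[:,0])<.09)&(abs(l[:,1])<.17); l=l[i]
    tab=(l[:,2]<.005)&((abs(l[:,0])>.075)); pl=(abs(l[:,2]-.012)<.006)&(abs(l[:,0])<.06)&(abs(l[:,1])<.13)
    print(nm,"table z",np.median(l[tab,2]),"plate z",np.median(l[pl,2]))
    for lo,hi in ((.03,.085),(-.13,-.075)):
        b=l[(l[:,1]>lo)&(l[:,1]<hi)&(abs(l[:,0]+.009)<.024)&(l[:,2]>.03)&(l[:,2]<.09)]
        print(len(b),"z pct",np.percentile(b[:,2],[50,90,95,98]),"y pct",np.percentile(b[:,1],[2,5,50,95,98]),"x",np.percentile(b[:,0],[2,98]))
    b=l[(l[:,2]>.05)&(l[:,2]<.08)&(abs(l[:,0]+.009)<.012)&(l[:,1]>.05)&(l[:,1]<.14)]; print("pin region hist y",np.histogram(b[:,1],bins=np.arange(.05,.14,.006)))
E
python3 f.py | sed -n '/=====/,$p'
python3 - <<'E'
import cv2,numpy as np
im=np.load("scene0.npz")["color"][:,:,::-1]
cv2.imwrite("pics/zsc.png",cv2.resize(im[210:335,230:390],None,fx=4.7,fy=4.7,interpolation=cv2.INTER_CUBIC))
E
```

```text
=====
top table z 7.46238346178707e-05 plate z 0.01240888622608527
361 z pct [0.05288507 0.06639201 0.07258535 0.07777515] y pct [0.03253746 0.03517344 0.05699552 0.08023979 0.08242787] x [-0.03229017  0.01359159]
277 z pct [0.05285777 0.06344896 0.06576658 0.06712437] y pct [-0.1148486  -0.11391275 -0.09816224 -0.07886591 -0.07680455] x [-0.03177968  0.01345641]
pin region hist y (array([ 9,  9, 13,  7, 16, 18,  9,  7, 16, 17, 23, 10,  0,  0, 11]), array([0.05 , 0.056, 0.062, 0.068, 0.074, 0.08 , 0.086, 0.092, 0.098,
       0.104, 0.11 , 0.116, 0.122, 0.128, 0.134, 0.14 ]))
scene table z -7.504394892154931e-05 plate z 0.011888961317234825
236 z pct [0.0526774  0.06939711 0.07392136 0.0759259 ] y pct [0.04451965 0.04693168 0.06985588 0.08376303 0.08441866] x [-0.03240476  0.01347595]
250 z pct [0.04794673 0.06121878 0.06228842 0.06413415] y pct [-0.11541129 -0.11297545 -0.08917895 -0.08049872 -0.0785176 ] x [-0.03204364  0.0135168 ]
pin region hist y (array([ 7,  5,  6,  0,  6, 40,  9,  9, 14, 14,  6,  0,  0, 33, 14]), array([0.05 , 0.056, 0.062, 0.068, 0.074, 0.08 , 0.086, 0.092, 0.098,
       0.104, 0.11 , 0.116, 0.122, 0.128, 0.134, 0.14 ]))
```

View pics/zsc.png

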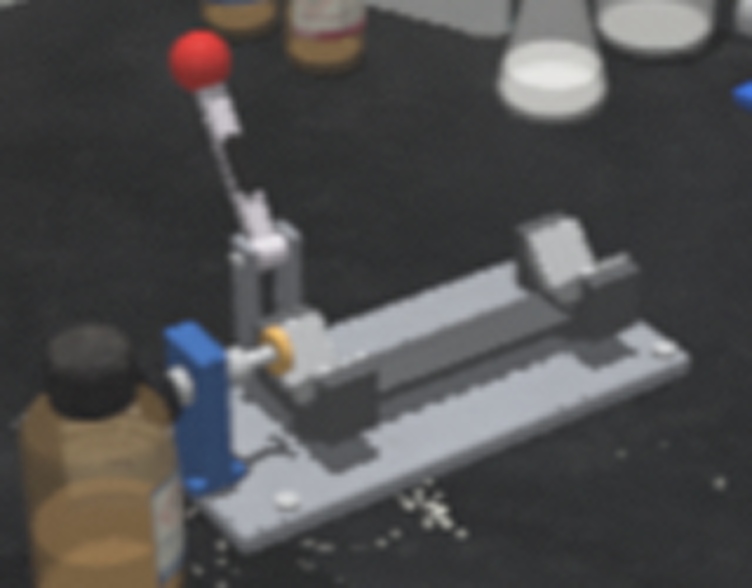

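Run:
```python
from h import *
q=[-0.16185472, -0.68809913, -0.16318006,  0.68825497]; M=Rm(q); print(M.round(3))
f=np.load("fix.npz"); O=f["c"]-.009*f["xd"]-.0235*f["yd"]; print("O",O)
yaw=lambda v:np.degrees(np.arctan2(v[1],v[0]))
print("tool y yaw",yaw(M[:,1]),"z yaw",yaw(M[:,2]),"q1",np.degrees(-1.228),"q6",np.degrees(-.121))
print("cam dir tool",M.T@(np.array([ 0.31964358,-0.48299447,0.37319853])-[0.25703537,-0.51376022,0.23040771]))
d=dict(np.load("top0.npz"));P=cloud(d)
for nm,s in (("scene",0),("top",0)):
    e=dict(np.load(nm+"0.npz")); p=cloud(e).reshape(-1,3); p=p[~np.isnan(p[:,0])]
    for n,c,r in (("flask",(.69,-.13),.06),("beaker",(.72,-.26),.06),("bottle",(.47,.33),.06)):
        b=p[(np.hypot(p[:,0]-c[0],p[:,1]-c[1])<r)&(p[:,2]>.02)]; print(nm,n,len(b),b.mean(0) if len(b) else 0,b[:,2].max() if len(b) else 0)
    b=p[(abs(p[:,0]-.52)<.12)&(abs(p[:,1]+.255)<.04)&(p[:,2]>.05)&(p[:,2]<.08)]; print("shaft",b[:,2].max(),np.percentile(b[:,2],95),b[:,0].min(),b[:,0].max())
```

```text
[[-0.001  0.447 -0.894]
 [ 0.002 -0.894 -0.447]
 [-1.    -0.002 -0.   ]]
O [0.49130264 0.12847868]
tool y yaw -63.425343674761116 z yaw -153.42536690821387 q1 -70.35921724206509 q6 -6.932789321082961
cam dir tool [-0.1427764   0.00022551 -0.06978815]
scene flask 566 [ 0.67326002 -0.12288359  0.0671142 ] 0.1288524217679029
scene beaker 918 [ 0.6971335  -0.24034     0.07207914] 0.11268083813684371
scene bottle 1814 [0.46353757 0.35447706 0.0824732 ] 0.14396371099491911
shaft 0.06695844090264935 0.06474553476755043 0.41073594811255004 0.6240847570821033
top flask 541 [ 0.67884303 -0.13001708  0.06650272] 0.13071143667086726
top beaker 912 [ 0.71266582 -0.2530288   0.07337073] 0.11654277702332227
top bottle 937 [0.47665669 0.3414733  0.10173172] 0.149021662453781
shaft 0.07077898666893678 0.06717238984050894 0.4140587230181554 0.6244007777622508
```

```bash
cat > plan.py <<'E'
from h import *
from rig import readout
import sys
def plan(tgt,yaw,n,grip,start=None,yaw0=None,dec=2):
    """rows: linear in world, rotation about tool x; also closes rounding errors"""
    s=readout.get_state(); p=np.array(s["position"] if start is None else start,float)
    M=Rm(s["ee_rot"]); y0=np.degrees(np.arctan2(M[1,1],M[0,1])) if yaw0 is None else yaw0
    p0=p.copy(); cy=y0; rows=[]
    for k in range(1,n+1):
        w=p0+(np.array(tgt)-p0)*k/n; dy=(y0+(yaw-y0)*k/n)-cy
        a=np.radians(cy); Y=np.array([np.cos(a),np.sin(a),0]); X=np.array([0,0,-1.]); Zt=np.cross(X,Y); B=np.c_[X,Y,Zt]
        sh=np.round(B.T@(w-p)/.06,dec); t=np.round(-dy/4,dec)
        p=p+B@sh*.06; cy=cy-t*4
        rows+= [*sh.tolist(),float(t),0.,0.,grip]
    rows=[0.0 if r==0 else r for r in rows]
    print([round(r,3) for r in rows]); print("end",p.round(4),round(cy,2), "max",max(abs(r) for i,r in enumerate(rows) if i%7<6))
E
python3 -c "
from plan import *
plan([.517,-.2545,.17],-87.5,8,1)"
```

```text
[0.13, -0.24, -0.73, 0.75, 0.0, 0.0, 1, 0.12, -0.28, -0.71, 0.75, 0.0, 0.0, 1, 0.13, -0.32, -0.7, 0.76, 0.0, 0.0, 1, 0.13, -0.35, -0.67, 0.75, 0.0, 0.0, 1, 0.12, -0.38, -0.66, 0.75, 0.0, 0.0, 1, 0.13, -0.43, -0.64, 0.75, 0.0, 0.0, 1, 0.12, -0.45, -0.62, 0.76, 0.0, 0.0, 1, 0.13, -0.49, -0.59, 0.75, 0.0, 0.0, 1]
end [ 0.517  -0.2543  0.17  ] -87.51 max 0.76
```

Request:
carry_out(deltas=[0.13, -0.24, -0.73, 0.75, 0.0, 0.0, 1, 0.12, -0.28, -0.71, 0.75, 0.0, 0.0, 1, 0.13, -0.32, -0.7, 0.76, 0.0, 0.0, 1, 0.13, -0.35, -0.67, 0.75, 0.0, 0.0, 1, 0.12, -0.38, -0.66, 0.75, 0.0, 0.0, 1, 0.13, -0.43, -0.64, 0.75, 0.0, 0.0, 1, 0.12, -0.45, -0.62, 0.76, 0.0, 0.0, 1, 0.13, -0.49, -0.59, 0.75, 0.0, 0.0, 1, 0, 0, 0, 0, 0, 0, 1, 0, 0, 0, 0, 0, 0, 1])

```text
clock: 1.4
position: [0.5168, -0.2548, 0.1704]
ee_rot: [-0.016, -0.707, -0.016, 0.707]
contact_force: [-0.1, -0.1, -0.3]
width: 0.0856
```

Run:
```python
from rig import eyes
import cv2,numpy as np
from h import *
d=eyes.get_image("wrist"); np.savez("w1.npz",**d); im=d["color"][:,:,::-1].copy()
for a in ([.6263,-.2498,.048],[.4139,-.2590,.048],[.52,-.2544,.048]):
    u=proj(d,a)[0]; cv2.circle(im,tuple(int(round(x)) for x in u),3,(0,0,255),1)
cv2.imwrite("pics/w1.png",im)
```

```text
(no output)
```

View pics/w1.png

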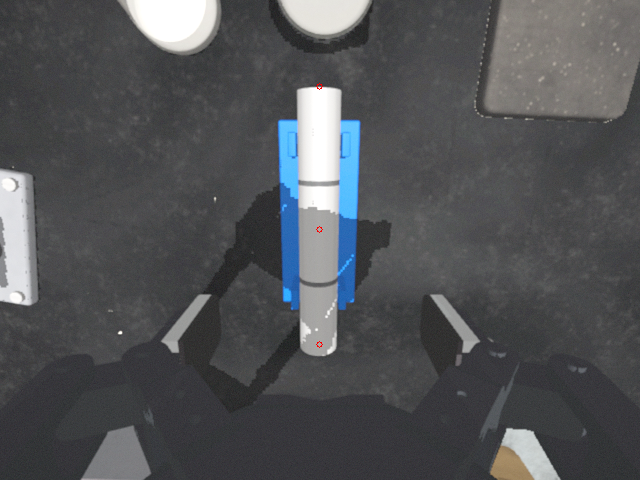

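Run:
```python
from h import *
d=dict(np.load("w1.npz"))
print(d["origin"]); w=cast(d,[[319,183],[318.5,283]],.064); print(w,w.mean(0))
print(cast(d,[[298,140],[340,140],[301,330],[337,330]],.05))
from plan import *
plan([.519,-.2548,.0275],-87.5,8,1)
```

```text
[ 0.58668732 -0.25172114  0.3130443 ]
[[ 0.55895083 -0.25252158  0.064     ]
 [ 0.48004673 -0.25562116  0.064     ]] [ 0.51949878 -0.25407137  0.064     ]
[[ 0.58851004 -0.23548997  0.05      ]
 [ 0.58992667 -0.26682378  0.05      ]
 [ 0.42893017 -0.24246244  0.05      ]
 [ 0.43033108 -0.27400087  0.05      ]]
[0.3, 0.0, -0.01, 0.0, 0.0, 0.0, 1, 0.3, 0.0, 0.0, 0.0, 0.0, 0.0, 1, 0.29, 0.0, -0.01, 0.0, 0.0, 0.0, 1, 0.3, 0.0, 0.0, 0.0, 0.0, 0.0, 1, 0.3, 0.0, -0.01, 0.0, 0.0, 0.0, 1, 0.3, 0.0, 0.0, 0.0, 0.0, 0.0, 1, 0.3, -0.01, -0.01, 0.0, 0.0, 0.0, 1, 0.3, 0.0, 0.0, 0.0, 0.0, 0.0, 1]
end [ 0.5189 -0.2546  0.0273] -87.51 max 0.3
```

Request:
carry_out(deltas=[0.3, 0, -0.01, 0, 0, 0, 1, 0.3, 0, -0.01, 0, 0, 0, 1, 0.3, 0, -0.01, 0, 0, 0, 1, 0.3, 0, -0.01, 0, 0, 0, 1, 0.3, 0, 0, 0, 0, 0, 1, 0.3, -0.01, 0, 0, 0, 0, 1, 0.3, 0, 0, 0, 0, 0, 1, 0.29, 0, 0, 0, 0, 0, 1, 0, 0, 0, 0, 0, 0, 1])

```text
clock: 2.58
position: [0.5179, -0.2546, 0.0265]
ee_rot: [-0.014, -0.706, -0.015, 0.708]
contact_force: [0.0, -0.3, 0.9]
width: 0.0849
```

Request:
carry_out(deltas=[0, 0, 0, 0, 0, 0, -1, 0, 0, 0, 0, 0, 0, -1, 0, 0, 0, 0, 0, 0, -1, 0, 0, 0, 0, 0, 0, -1, 0, 0, 0, 0, 0, 0, -1, 0, 0, 0, 0, 0, 0, -1, 0, 0, 0, 0, 0, 0, -1, 0, 0, 0, 0, 0, 0, -1], newtons=50)

```text
clock: 3.58
position: [0.5199, -0.2541, 0.0282]
ee_rot: [0.016, 0.707, 0.015, -0.707]
contact_force: [-0.6, 1.5, 5.7]
width: 0.0305
```

Request:
carry_out(deltas=[-0.05, 0, 0, 0, 0, 0, -1, -0.1, 0, 0, 0, 0, 0, -1, -0.15, 0, 0, 0, 0, 0, -1, -0.2, 0, 0, 0, 0, 0, -1, 0, 0, 0, 0, 0, 0, -1, 0, 0, 0, 0, 0, 0, -1])

```text
clock: 4.32
position: [0.5194, -0.2539, 0.0574]
ee_rot: [0.015, 0.707, 0.015, -0.707]
contact_force: [0.8, 0.2, -5.3]
width: 0.0307
```

Run:
```python
from rig import readout,eyes
import cv2,numpy as np
from h import *
s=readout.get_state(); print(s["contact_force"],s["moment"],s["position"],s["ee_rot"],s["width"])
d=eyes.get_image("wrist"); np.savez("w2.npz",**d); im=d["color"][:,:,::-1].copy()
cv2.imwrite("pics/w2.png",im)
```

```text
[ 0.8175637   0.22228958 -5.32963948] [ 0.03697613 -0.04023464  0.00749953] [ 0.51943896 -0.25391742  0.05744332] [ 0.01543807  0.7069693   0.01534285 -0.70690924] 0.030665911068673245
```

View pics/w2.png

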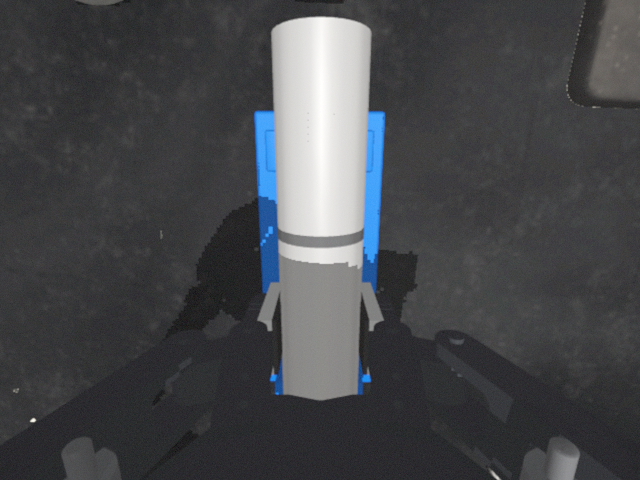

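```bash
cat > lvl.py <<'E'
from h import *
import sys
d=dict(np.load(sys.argv[1])); P=cloud(d)
p0=np.array([float(x) for x in sys.argv[2:4]]); yaw=np.radians(float(sys.argv[4])); u=np.array([np.cos(yaw),np.sin(yaw)]); n=np.array([-u[1],u[0]])
p=P.reshape(-1,3); p=p[~np.isnan(p[:,0])]; s=(p[:,:2]-p0)@u; t=(p[:,:2]-p0)@n
zt=float(sys.argv[5])
for a in range(10,120,8):
    k=(s>a/1e3)&(s<(a+8)/1e3)&(abs(t)<.022)&(abs(p[:,2]-zt)<.02)
    if k.sum()>10:
        q=p[k]; tt=t[k]; c=np.polyfit(tt,np.sqrt(np.maximum(0,.016**2-np.minimum(abs(tt),.0159)**2))*0+q[:,2],2)
        top=k&(abs(t)<.006); print(a+4,"top z",np.median(p[top,2]).round(4),"t range",tt.min().round(4),tt.max().round(4),"peak t",(-c[1]/2/c[0]).round(4),"smax",s[k].max().round(4))
E
python3 lvl.py w2.npz .5194 -.2539 2.5 .093
```

```text
14 top z 0.0928 t range -0.022 0.022 peak t -0.0008 smax 0.018
22 top z 0.0928 t range -0.0162 0.015 peak t -0.0005 smax 0.026
30 top z 0.0927 t range -0.0162 0.0152 peak t -0.0005 smax 0.034
38 top z 0.0928 t range -0.0166 0.0151 peak t -0.0005 smax 0.042
46 top z 0.0927 t range -0.0163 0.0152 peak t -0.0005 smax 0.05
54 top z 0.0928 t range -0.0163 0.0152 peak t -0.0005 smax 0.058
62 top z 0.0927 t range -0.0164 0.0151 peak t -0.0006 smax 0.066
70 top z 0.0927 t range -0.0163 0.0151 peak t -0.0005 smax 0.074
78 top z 0.0928 t range -0.0164 0.0151 peak t -0.0006 smax 0.082
86 top z 0.0927 t range -0.0164 0.0151 peak t -0.0006 smax 0.09
94 top z 0.0927 t range -0.0164 0.0152 peak t -0.0006 smax 0.098
102 top z 0.0927 t range -0.0164 0.0152 peak t -0.0006 smax 0.1043
```

Run:
```python
from plan import *
plan([.4882,.1067,.24],-8.07,20,-1,start=[.5194,-.2539,.2394],yaw0=-87.5)
```

```text
[0.0, -0.3, 0.01, -0.99, 0.0, 0.0, -1, 0.0, -0.3, -0.01, -1.0, 0.0, 0.0, -1, 0.0, -0.3, -0.02, -0.99, 0.0, 0.0, -1, 0.0, -0.3, -0.05, -0.99, 0.0, 0.0, -1, 0.0, -0.29, -0.07, -0.99, 0.0, 0.0, -1, 0.0, -0.29, -0.09, -1.0, 0.0, 0.0, -1, 0.0, -0.28, -0.11, -0.99, 0.0, 0.0, -1, 0.0, -0.27, -0.13, -0.99, 0.0, 0.0, -1, 0.0, -0.27, -0.15, -1.0, 0.0, 0.0, -1, 0.0, -0.25, -0.17, -0.99, 0.0, 0.0, -1, -0.01, -0.24, -0.18, -0.99, 0.0, 0.0, -1, 0.0, -0.23, -0.2, -0.99, 0.0, 0.0, -1, 0.0, -0.21, -0.21, -1.0, 0.0, 0.0, -1, 0.0, -0.2, -0.23, -0.99, 0.0, 0.0, -1, 0.0, -0.18, -0.24, -0.99, 0.0, 0.0, -1, 0.0, -0.16, -0.25, -1.0, 0.0, 0.0, -1, 0.0, -0.15, -0.27, -0.99, 0.0, 0.0, -1, 0.0, -0.12, -0.27, -0.99, 0.0, 0.0, -1, 0.0, -0.11, -0.28, -0.99, 0.0, 0.0, -1, 0.0, -0.09, -0.29, -1.0, 0.0, 0.0, -1]
end [0.4881 0.1066 0.24  ] -8.06 max 1.0
```

Request:
carry_out(deltas=[-0.2, 0, 0, 0, 0, 0, -1, -0.4, 0, 0, 0, 0, 0, -1, -0.5, 0, 0, 0, 0, 0, -1, -0.5, 0, 0, 0, 0, 0, -1, -0.5, 0, 0, 0, 0, 0, -1, -0.5, 0, 0, 0, 0, 0, -1, -0.3, 0, 0, 0, 0, 0, -1, -0.1, 0, 0, 0, 0, 0, -1])

```text
clock: 5.38
position: [0.5199, -0.2542, 0.2391]
ee_rot: [0.016, 0.708, 0.015, -0.706]
contact_force: [-0.1, 0.2, -5.1]
width: 0.0307
```

Request:
carry_out(deltas=[0.0, -0.3, 0.01, -0.99, 0.0, 0.0, -1, 0.0, -0.3, -0.01, -1.0, 0.0, 0.0, -1, 0.0, -0.3, -0.02, -0.99, 0.0, 0.0, -1, 0.0, -0.3, -0.05, -0.99, 0.0, 0.0, -1, 0.0, -0.29, -0.07, -0.99, 0.0, 0.0, -1, 0.0, -0.29, -0.09, -1.0, 0.0, 0.0, -1, 0.0, -0.28, -0.11, -0.99, 0.0, 0.0, -1, 0.0, -0.27, -0.13, -0.99, 0.0, 0.0, -1, 0.0, -0.27, -0.15, -1.0, 0.0, 0.0, -1, 0.0, -0.25, -0.17, -0.99, 0.0, 0.0, -1])

```text
clock: 6.62
position: [0.5036, -0.0725, 0.237]
ee_rot: [-0.256, -0.659, -0.256, 0.659]
contact_force: [0.1, 0.4, -4.7]
width: 0.0306
```

Request:
carry_out(deltas=[-0.01, -0.24, -0.18, -0.99, 0.0, 0.0, -1, 0.0, -0.23, -0.2, -0.99, 0.0, 0.0, -1, 0.0, -0.21, -0.21, -1.0, 0.0, 0.0, -1, 0.0, -0.2, -0.23, -0.99, 0.0, 0.0, -1, 0.0, -0.18, -0.24, -0.99, 0.0, 0.0, -1, 0.0, -0.16, -0.25, -1.0, 0.0, 0.0, -1, 0.0, -0.15, -0.27, -0.99, 0.0, 0.0, -1, 0.0, -0.12, -0.27, -0.99, 0.0, 0.0, -1, 0.0, -0.11, -0.28, -0.99, 0.0, 0.0, -1, 0.0, -0.09, -0.29, -1.0, 0.0, 0.0, -1])

```text
clock: 7.88
position: [0.4881, 0.1077, 0.2379]
ee_rot: [-0.465, -0.533, -0.465, 0.533]
contact_force: [0.1, 0.1, -4.9]
width: 0.0304
```

Request:
carry_out(deltas=[0, 0, 0, 0, 0, 0, -1, 0, 0, 0, 0, 0, 0, -1, 0, 0, 0, 0, 0, 0, -1])

```text
clock: 8.25
position: [0.4883, 0.106, 0.2379]
ee_rot: [-0.464, -0.534, -0.463, 0.534]
contact_force: [0.5, 1.0, -5.2]
width: 0.0305
```

Run:
```python
from rig import readout,eyes
import cv2,numpy as np
from h import *
s=readout.get_state(); print(s["contact_force"],s["moment"],s["position"],s["ee_rot"],s["width"],s["clock"])
M=Rm(s["ee_rot"]);print(M.round(4),np.degrees(np.arctan2(M[1,1],M[0,1])))
for n in("wrist","top"):
    d=eyes.get_image(n); np.savez(n+"3.npz",**d); im=d["color"][:,:,::-1].copy()
    cv2.imwrite(f"pics/{n}3.png",im)
```

```text
[ 0.54004694  0.96850201 -5.18693356] [ 0.00983188 -0.05674975 -0.01166557] [0.48830571 0.10603478 0.237867  ] [-0.46361317 -0.5339329  -0.46330608  0.53415912] 0.030527744491707847 8.25
[[ 0.000e+00  9.900e-01 -1.408e-01]
 [-5.000e-04 -1.408e-01 -9.900e-01]
 [-1.000e+00  1.000e-04  5.000e-04]] -8.095333720750993
```

View pics/wrist3.png

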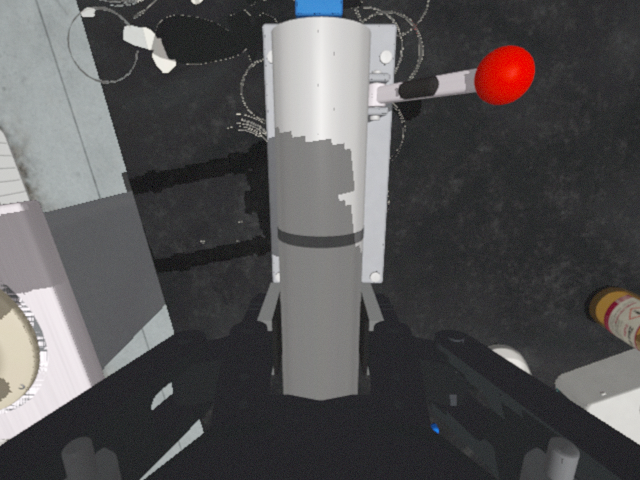

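View pics/top3.png

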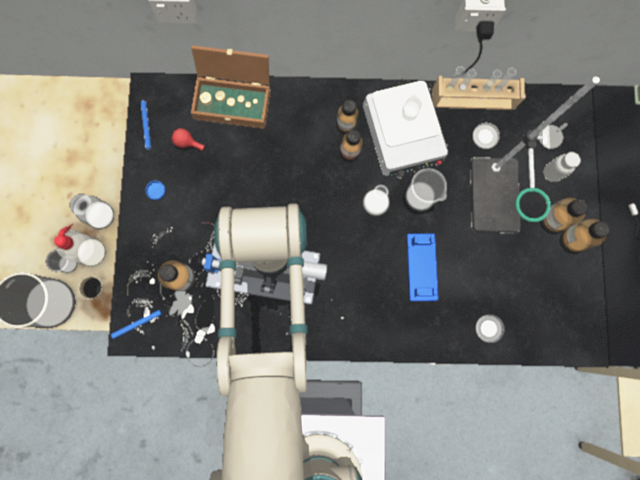

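Request:
carry_out(deltas=[0, -0.3, 0, 0, 0, 0, -1, 0, -0.5, 0, 0, 0, 0, -1, 0, -0.3, 0, 0, 0, 0, -1, 0, 0, 0, 0, 0, 0, -1, 0, 0, 0, 0, 0, 0, -1])

```text
clock: 8.98
position: [0.4238, 0.1158, 0.2383]
ee_rot: [0.464, 0.535, 0.463, -0.533]
contact_force: [-0.3, -0.0, -4.6]
width: 0.0307
```

Run:
```python
from rig import readout,eyes
import cv2,numpy as np
from h import *
s=readout.get_state(); print(s["position"])
d=eyes.get_image("wrist"); np.savez("w4.npz",**d); im=d["color"][:,:,::-1].copy()
cv2.imwrite("pics/w4.png",im)
cv2.imwrite("pics/w4z.png",cv2.resize(im[0:220,300:500],None,fx=2.7,fy=2.7,interpolation=cv2.INTER_CUBIC))
```

```text
[0.42381604 0.11576732 0.23832763]
```

View pics/w4.png

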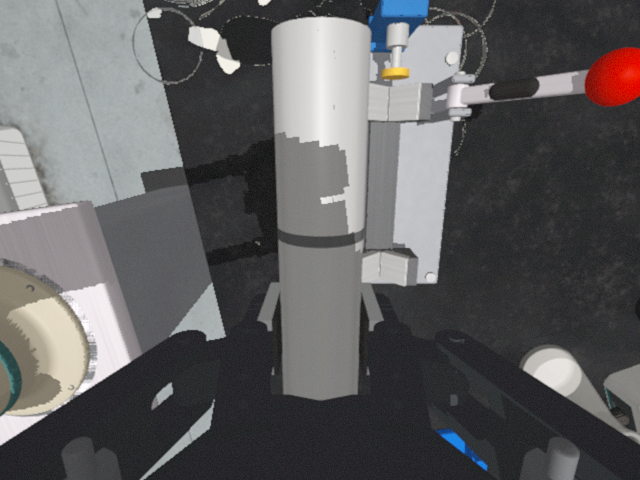

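View pics/w4z.png

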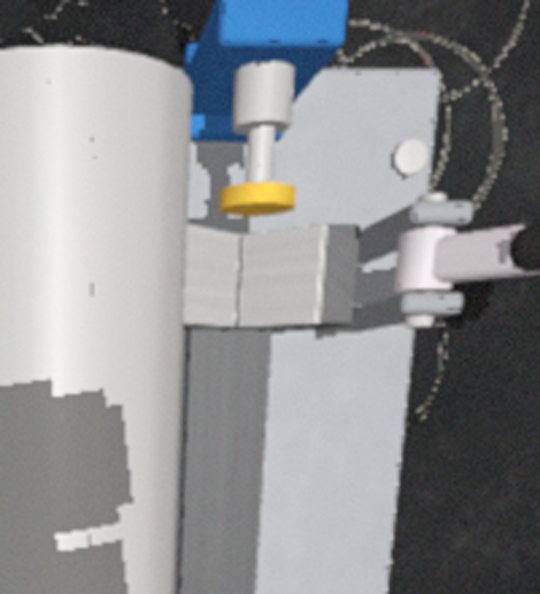

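```bash
cat > v.py <<'E'
from h import *
f=np.load("fix.npz"); yd,xd=f["yd"],f["xd"]; O=f["c"]-.009*xd-.0235*yd
d=dict(np.load("w4.npz")); P=cloud(d); p=P.reshape(-1,3); p=p[~np.isnan(p[:,0])]
l=np.c_[(p[:,:2]-O)@xd,(p[:,:2]-O)@yd,p[:,2]]
for lo,hi in ((.07,.078),(.078,.084),(.084,.092),(-.09,-.075),(-.077,-.068)):
    b=l[(l[:,1]>lo)&(l[:,1]<hi)&(abs(l[:,0])<.026)&(l[:,2]>.035)&(l[:,2]<.09)]
    print(lo,hi,len(b))
    for a in np.arange(-.02,.026,.004):
        q=b[abs(b[:,0]-a)<.002,2]
        if len(q)>3: print("  %.3f %.4f n%d"%(a,np.median(q),len(q)),end="")
    print()
    if len(b)>20:
        R_=b[(b[:,0]>.004)&(b[:,0]<.019)]; L_=b[(b[:,0]<-.004)&(b[:,0]>-.019)]
        r=np.polyfit(R_[:,0],R_[:,2],1) if len(R_)>5 else None; k=np.polyfit(L_[:,0],L_[:,2],1) if len(L_)>5 else None
        print("   fitR",r,"fitL",k, "apex" ,(k[1]-r[1])/(r[0]-k[0]) if r is not None and k is not None else "")
        hi_=b[(b[:,0]>.0)]; print("   top z 90,97",np.percentile(hi_[:,2],[90,97]))
b=l[(abs(l[:,0])<.02)&(l[:,2]>.045)&(l[:,2]<.075)]
print(np.histogram(b[:,1],bins=np.arange(.06,.15,.003)))
b=l[(l[:,0]>.006)&(l[:,0]<.018)&(l[:,2]>.04)&(l[:,2]<.075)&(l[:,1]>.05)&(l[:,1]<.15)]; print("V+ y span",np.histogram(b[:,1],bins=np.arange(.05,.11,.002)))
b=l[(l[:,0]>.006)&(l[:,0]<.018)&(l[:,2]>.04)&(l[:,2]<.075)&(l[:,1]<-.05)]; print("V- y span",b[:,1].min() if len(b) else 0,b[:,1].max() if len(b) else 0)
t=l[(l[:,2]<.004)&(abs(l[:,0]-.1)<.03)&(abs(l[:,1])<.06)];pl=l[(abs(l[:,2]-.012)<.004)&(abs(l[:,0]-.04)<.012)&(abs(l[:,1])<.05)];print("table",np.median(t[:,2]),"plate",np.median(pl[:,2]),"plate x max",pl[:,0].max())
# brass
h=cv2.cvtColor(d["color"],cv2.COLOR_RGB2HSV); m=(h[...,0]>15)&(h[...,0]<32)&(h[...,1]>130)&(h[...,2]>120); m[:50]=0;m[100:]=0;m[:,:370]=0;m[:,430:]=0
q=P[m]; q=q[~np.isnan(q[:,0])]; q=np.c_[(q[:,:2]-O)@xd,(q[:,:2]-O)@yd,q[:,2]]; print("brass",len(q),q.min(0),np.percentile(q,5,axis=0),q.max(0),"mean x",q[:,0].mean())
m=(h[...,0]<8)&(h[...,1]>150)&(h[...,2]>100); m[:40]=0;m[120:]=0; m[:,:560]=0; q=P[m];q=q[~np.isnan(q[:,0])]; q=np.c_[(q[:,:2]-O)@xd,(q[:,:2]-O)@yd,q[:,2]]; print("knob",q.min(0),q.max(0),np.median(q,0))
E
python3 v.py
```

```text
0.07 0.078 502
  -0.020 0.0625 n33  -0.016 0.0588 n36  -0.012 0.0542 n37  -0.008 0.0503 n36  -0.004 0.0462 n30  0.000 0.0440 n40  0.004 0.0469 n43  0.008 0.0509 n54  0.012 0.0549 n49  0.016 0.0584 n54  0.020 0.0629 n53  0.024 0.0630 n37
   fitR [0.99716699 0.04294673] fitL [-0.98012214  0.04252192] apex -0.00021484638345682324
   top z 90,97 [0.06334085 0.06410741]
0.078 0.084 384
  -0.020 0.0619 n28  -0.016 0.0583 n25  -0.012 0.0548 n27  -0.008 0.0504 n25  -0.004 0.0464 n22  0.000 0.0435 n35  0.004 0.0469 n36  0.008 0.0507 n36  0.012 0.0550 n39  0.016 0.0589 n43  0.020 0.0626 n39  0.024 0.0631 n29
   fitR [1.00284996 0.04270003] fitL [-1.01279085  0.04213554] apex -0.0002800568006498424
   top z 90,97 [0.06343495 0.06445727]
0.084 0.092 521
  -0.020 0.0626 n39  -0.016 0.0584 n37  -0.012 0.0540 n36  -0.008 0.0500 n33  -0.004 0.0463 n37  0.000 0.0436 n36  0.004 0.0466 n49  0.008 0.0505 n51  0.012 0.0552 n55  0.016 0.0586 n53  0.020 0.0626 n56  0.024 0.0626 n38
   fitR [1.00390462 0.04268309] fitL [-1.0082308   0.04214655] apex -0.00026665416286845333
   top z 90,97 [0.06297305 0.06418
[... 1241 characters left out ...]
      40, 40, 40, 39, 40, 41, 39,  1, 18,  8,  9,  5]), array([0.05 , 0.052, 0.054, 0.056, 0.058, 0.06 , 0.062, 0.064, 0.066,
       0.068, 0.07 , 0.072, 0.074, 0.076, 0.078, 0.08 , 0.082, 0.084,
       0.086, 0.088, 0.09 , 0.092, 0.094, 0.096, 0.098, 0.1  , 0.102,
       0.104, 0.106, 0.108]))
V- y span -0.09181727577670185 -0.06149734986945541
table 0.00025556722055172787 plate 0.012203825749450281 plate x max 0.051995251610814835
brass 270 [-0.01204601  0.10132344  0.060847  ] [-0.01132198  0.10151603  0.0646561 ] [0.00903058 0.10731988 0.07933776] mean x -0.0023622099865893975
knob [ 0.08720136  0.06839769 -0.00126495] [0.25931358 0.14180794 0.18923305] [0.09512707 0.0816064  0.18127374]
```

Run:
```python
from h import *
f=np.load("fix.npz"); yd,xd=f["yd"],f["xd"]; O=f["c"]-.0093*xd-.0205*yd; np.save("O.npy",O); print("O",O)
tcp=np.array([0.42381604,0.11576732])
print("tcp local",(tcp-O)@xd,(tcp-O)@yd)
d=dict(np.load("w4.npz")); p=cloud(d).reshape(-1,3); p=p[~np.isnan(p[:,0])]
l=np.c_[(p[:,:2]-O)@xd,(p[:,:2]-O)@yd,p[:,2]]
for a in range(10,100,10):
    k=(abs(l[:,1]-a/1e3)<.005)&(l[:,2]>.255)&(l[:,2]<.29)&(abs(l[:,0]+.065)<.03); q=l[k]; c=np.polyfit(q[:,0],q[:,2],2)
    print(a,q[:,0].min().round(4),q[:,0].max().round(4),"mid",((q[:,0].min()+q[:,0].max())/2).round(4),"peak",(-c[1]/2/c[0]).round(4),q[:,1].max().round(4),np.percentile(q[:,2],98).round(4))
```

```text
O [0.49142668 0.13149108]
tcp local -0.06473422795291844 -0.025058223263915623
10 -0.0799 -0.0483 mid -0.0641 peak -0.0642 0.015 0.2748
20 -0.0799 -0.0482 mid -0.0641 peak -0.0642 0.025 0.2748
30 -0.0799 -0.0484 mid -0.0641 peak -0.0642 0.035 0.2749
40 -0.0799 -0.0484 mid -0.0642 peak -0.0642 0.045 0.2748
50 -0.0798 -0.0483 mid -0.0641 peak -0.0642 0.055 0.2748
60 -0.0798 -0.0483 mid -0.0641 peak -0.0641 0.065 0.2749
70 -0.08 -0.0484 mid -0.0642 peak -0.0641 0.075 0.2749
80 -0.0796 -0.0485 mid -0.064 peak -0.0641 0.0786 0.2749Traceback (most recent call last):
  File "<stdin>", line 8, in <module>
    raise TypeError("expected non-empty vector for x")
TypeError: expected non-empty vector for x
```

Request:
carry_out(deltas=[0, 0.3, -0.05, 0, 0, 0, -1, 0, 0.47, -0.05, 0, 0, 0, -1, 0, 0.3, -0.03, 0, 0, 0, -1, 0.3, 0, 0, 0, 0, 0, -1, 0.5, 0, 0, 0, 0, 0, -1, 0.5, 0, 0, 0, 0, 0, -1, 0.5, 0, 0, 0, 0, 0, -1, 0.4, 0, 0, 0, 0, 0, -1, 0.3, 0, 0, 0, 0, 0, -1])

```text
clock: 10.15
position: [0.4882, 0.1143, 0.0864]
ee_rot: [-0.463, -0.534, -0.464, 0.534]
contact_force: [0.3, -0.9, -5.0]
width: 0.0306
```

Request:
carry_out(deltas=[0.1, 0, 0, 0, 0, 0, -1, 0, 0, 0, 0, 0, 0, -1, 0, 0, 0, 0, 0, 0, -1, 0, 0, 0, 0, 0, 0, -1])

```text
clock: 10.65
position: [0.4882, 0.1145, 0.0826]
ee_rot: [0.464, 0.534, 0.463, -0.533]
contact_force: [0.3, 0.9, -5.2]
width: 0.0307
```

```bash
cat > st.py <<'E'
from h import *
from rig import readout
f=np.load("fix.npz"); yd,xd=f["yd"],f["xd"]; O=np.load("O.npy")
s=readout.get_state(); p=s["position"]; F=s["contact_force"]; M=Rm(s["ee_rot"])
print("t%.2f"%s["clock"],"loc",((p[:2]-O)@xd).round(4),((p[:2]-O)@yd).round(4),"z",p[2].round(4),"F x,y,z",(F[:2]@xd).round(2),(F[:2]@yd).round(2),F[2].round(2),"mom",(s["moment"][:2]@xd).round(3),(s["moment"][:2]@yd).round(3),s["moment"][2].round(3),"w",round(s["width"],4),"yaw",np.degrees(np.arctan2(M[1,1],M[0,1])).round(2),"tilt",M[2,1:].round(4))
E
python3 st.py
python3 - <<'E'
from rig import eyes
import cv2,numpy as np
from h import *
d=eyes.get_image("wrist"); np.savez("w5.npz",**d); cv2.imwrite("pics/w5.png",d["color"][:,:,::-1])
f=np.load("fix.npz"); yd,xd=f["yd"],f["xd"]; O=np.load("O.npy")
p=cloud(d).reshape(-1,3); p=p[~np.isnan(p[:,0])]
l=np.c_[(p[:,:2]-O)@xd,(p[:,:2]-O)@yd,p[:,2]]
q=l[(abs(l[:,1]-.06)<.01)&(abs(l[:,0])<.03)&(l[:,2]>.09)]; print(np.percentile(q,[1,50,99],axis=0)); print(np.polyfit(*q[:,[0,2]].T,2))
q=l[(abs(l[:,0])<.012)&(l[:,2]>.1)&(l[:,2]<.13)]; print("end",q[:,1].max())
b=l[(abs(l[:,1]-.083)<.01)&(abs(l[:,0])<.03)&(l[:,2]<.08)&(l[:,2]>.03)]
for a in np.arange(-.024,.025,.004):
    r=b[abs(b[:,0]-a)<.002,2]; print("%.3f %s"%(a,np.median(r) if len(r)>3 else None),end=" ")
E
```

```text
t10.65 loc -0.0008 -0.0172 z 0.0826 F x,y,z 0.17 0.98 -5.15 mom 0.047 -0.005 -0.047 w 0.0307 yaw -8.07 tilt [ 0.0017 -0.0003]
[[-0.01529076  0.05019355  0.1065905 ]
 [-0.00027125  0.06038439  0.1166272 ]
 [ 0.01486174  0.0698112   0.11942623]]
[-4.31936363e+01 -1.74136850e-02  1.18665907e-01]
end 0.08651607780575953
-0.024 0.06284326888476056 -0.020 0.0637911733979333 -0.016 None -0.012 None -0.008 None -0.004 None 0.000 None 0.004 None 0.008 None 0.012 None 0.016 None 0.020 0.06415510166492767 0.024 0.06276747587821754
```

View pics/w5.png

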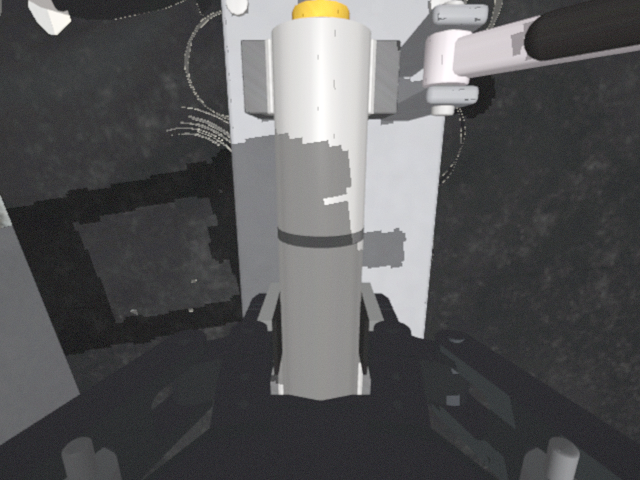

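Request:
carry_out(deltas=[0.15, 0, 0, 0, 0, 0, -1, 0.2, 0, 0, 0, 0, 0, -1, 0.1, 0, 0, 0, 0, 0, -1, 0.04, 0, 0, 0, 0, 0, -1, 0.03, 0, 0, 0, 0, 0, -1, 0.02, 0, 0, 0, 0, 0, -1, 0, 0, 0, 0, 0, 0, -1])

```text
clock: 11.58
position: [0.4876, 0.1145, 0.0496]
ee_rot: [0.464, 0.534, 0.464, -0.534]
contact_force: [0.7, -0.1, -4.7]
width: 0.0306
```

```bash
python3 st.py
```

```text
t11.57 loc -0.0014 -0.0173 z 0.0496 F x,y,z 0.68 0.01 -4.7 mom 0.032 0.008 0.034 w 0.0306 yaw -8.07 tilt [ 0.0003 -0.    ]
```

Request:
carry_out(deltas=[0.02, 0, 0, 0, 0, 0, -1, 0.02, 0, 0, 0, 0, 0, -1, 0.01, 0, 0, 0, 0, 0, -1, 0, 0, 0, 0, 0, 0, -1])

```text
clock: 12.08
position: [0.4875, 0.1145, 0.0464]
ee_rot: [-0.464, -0.534, -0.464, 0.534]
contact_force: [1.0, -0.3, -5.3]
width: 0.0307
```

```bash
python3 st.py
```

```text
t12.07 loc -0.0015 -0.0174 z 0.0464 F x,y,z 1.03 -0.18 -5.25 mom 0.02 0.007 0.035 w 0.0307 yaw -8.07 tilt [-0.0001  0.0001]
```

Request:
carry_out(deltas=[0.01, 0, 0, 0, 0, 0, -1, 0, 0, 0, 0, 0, 0, -1])

```text
clock: 12.32
position: [0.4876, 0.1145, 0.0459]
ee_rot: [0.464, 0.534, 0.464, -0.534]
contact_force: [0.2, -0.8, -6.1]
width: 0.0306
```

Request:
carry_out(deltas=[0.01, 0, 0, 0, 0, 0, -1, 0, 0, 0, 0, 0, 0, -1])

```text
clock: 12.58
position: [0.488, 0.1145, 0.0455]
ee_rot: [0.464, 0.534, 0.463, -0.534]
contact_force: [0.4, 0.6, -3.4]
width: 0.0309
```

```bash
python3 st.py
```

```text
t12.57 loc -0.001 -0.0173 z 0.0455 F x,y,z 0.33 0.61 -3.43 mom -0.01 -0.156 0.05 w 0.0309 yaw -8.06 tilt [ 0.001  -0.0001]
```

Request:
carry_out(deltas=[0.01, 0, 0, 0, 0, 0, -1, 0, 0, 0, 0, 0, 0, -1])

```text
clock: 12.82
position: [0.4882, 0.1145, 0.0453]
ee_rot: [0.464, 0.534, 0.463, -0.534]
contact_force: [-0.2, -0.3, 1.1]
width: 0.0307
```

```bash
python3 st.py
```

```text
t12.82 loc -0.0009 -0.0173 z 0.0453 F x,y,z -0.19 -0.33 1.11 mom -0.097 -0.007 0.015 w 0.0307 yaw -8.06 tilt [ 0.0015 -0.0001]
```

Request:
carry_out(deltas=[0, 0, 0, 0, 0, 0, -0.2, 0, 0, 0, 0, 0, 0, 0.1, 0, 0, 0, 0, 0, 0, 0.1, 0, 0, 0, 0, 0, 0, 0.1])

```text
clock: 13.32
position: [0.4875, 0.1145, 0.0446]
ee_rot: [-0.464, -0.534, -0.464, 0.534]
contact_force: [-0.2, -0.2, 0.0]
width: 0.0469
```

```bash
python3 st.py
cat > see.py <<'E'
from rig import eyes
import sys
from h import *
n=sys.argv[1]
d=eyes.get_image("wrist"); np.savez(n+".npz",**d); cv2.imwrite(f"pics/{n}.png",d["color"][:,:,::-1])
f=np.load("fix.npz"); yd,xd=f["yd"],f["xd"]; O=np.load("O.npy")
p=cloud(d).reshape(-1,3); p=p[~np.isnan(p[:,0])]
l=np.c_[(p[:,:2]-O)@xd,(p[:,:2]-O)@yd,p[:,2]]
for a in range(-120,115,15):
    q=l[(abs(l[:,1]-a/1e3)<.006)&(abs(l[:,0])<.0155)&(l[:,2]>.071)&(l[:,2]<.1)]
    if len(q)>60: c=np.polyfit(q[:,0],q[:,2],2); print(a,len(q),"peak x",(-c[1]/2/c[0]).round(4),"top",(c[2]-c[1]**2/4/c[0]).round(4))
q=l[(abs(l[:,0])<.010)&(l[:,2]>.074)&(l[:,2]<.09)]; print("ends",q[:,1].min(),q[:,1].max())
E
python3 see.py w6
```

```text
t13.32 loc -0.0015 -0.0174 z 0.0446 F x,y,z -0.19 -0.19 0.02 mom 0.002 -0.032 0.038 w 0.0469 yaw -8.07 tilt [-0.0001  0.0001]
-45 456 peak x -0.0003 top 0.0813
-30 2006 peak x -0.0003 top 0.0813
-15 2201 peak x -0.0003 top 0.0813
0 2461 peak x -0.0003 top 0.0813
15 2705 peak x -0.0003 top 0.0813
30 3043 peak x -0.0003 top 0.0813
45 3396 peak x -0.0003 top 0.0812
60 3843 peak x -0.0003 top 0.0812
75 4311 peak x -0.0003 top 0.0812
90 745 peak x -0.0003 top 0.0811
ends -0.04219722398307856 0.08634985244000021
```

View pics/w6.png

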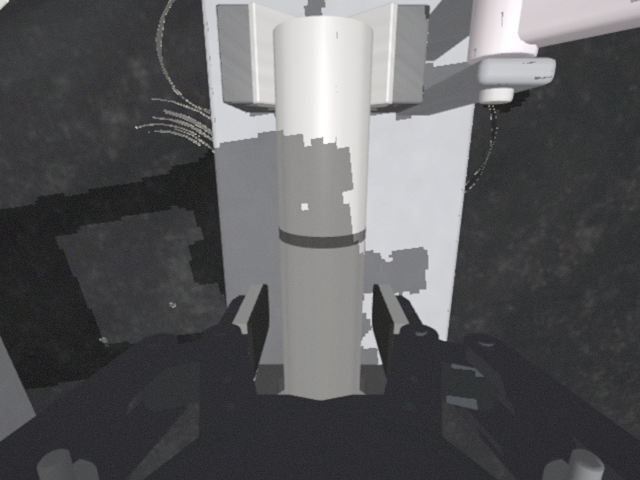

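Request:
carry_out(deltas=[-0.01, 0.01, 0, 0, 0, 0, -0.2, 0, 0, 0, 0, 0, 0, -1, 0, 0, 0, 0, 0, 0, -1, 0, 0, 0, 0, 0, 0, -1, 0, 0, 0, 0, 0, 0, -1, 0, 0, 0, 0, 0, 0, -1], newtons=60)

```text
clock: 14.12
position: [0.4881, 0.1144, 0.0455]
ee_rot: [0.464, 0.534, 0.464, -0.534]
contact_force: [-1.1, -0.4, 6.5]
width: 0.0299
```

```bash
python3 st.py
```

```text
t14.12 loc -0.0009 -0.0174 z 0.0455 F x,y,z -1.08 -0.53 6.52 mom -0.095 0.198 -0.055 w 0.0299 yaw -8.07 tilt [0.0002 0.    ]
```

Request:
carry_out(deltas=[-0.01, 0, 0, 0, 0, 0, -1, 0, 0, -0.02, 0, 0, 0, -1, 0, 0, -0.02, 0, 0, 0, -1, 0, 0, 0, 0, 0, 0, -1])

```text
clock: 14.62
position: [0.4884, 0.1165, 0.0456]
ee_rot: [-0.464, -0.534, -0.464, 0.534]
contact_force: [-0.2, -3.4, -1.5]
width: 0.0307
```

```bash
python3 st.py
```

```text
t14.62 loc -0.0009 -0.0153 z 0.0456 F x,y,z 0.27 -3.42 -1.49 mom -0.557 -0.059 -0.008 w 0.0307 yaw -8.05 tilt [-0.0002  0.0007]
```

Request:
carry_out(deltas=[0, 0, -0.02, 0, 0, 0, -1, 0, 0, -0.02, 0, 0, 0, -1, 0, 0, 0, 0, 0, 0, -1])

```text
clock: 15.0
position: [0.4889, 0.1197, 0.0456]
ee_rot: [0.463, 0.534, 0.464, -0.534]
contact_force: [1.1, -0.3, -3.7]
width: 0.0308
```

```bash
python3 st.py
```

```text
t15.00 loc -0.0009 -0.012 z 0.0456 F x,y,z 1.11 -0.18 -3.65 mom -0.126 -0.192 0.008 w 0.0308 yaw -8.08 tilt [-0.0001 -0.0007]
```

Request:
carry_out(deltas=[0.005, 0, -0.02, 0, 0, 0, -1, 0, 0, -0.02, 0, 0, 0, -1, 0, 0, 0, 0, 0, 0, -1])

```text
clock: 15.38
position: [0.4892, 0.1216, 0.0456]
ee_rot: [0.464, 0.534, 0.464, -0.534]
contact_force: [0.9, -2.4, -2.6]
width: 0.0304
```

```bash
python3 st.py
```

```text
t15.38 loc -0.0008 -0.0101 z 0.0456 F x,y,z 1.27 -2.2 -2.62 mom -0.293 -0.103 0.057 w 0.0304 yaw -8.06 tilt [ 0.0002 -0.0001]
```

Request:
carry_out(deltas=[0, 0, -0.02, 0, 0, 0, -1, 0, 0, 0, 0, 0, 0, -1])

```text
clock: 15.62
position: [0.4893, 0.1228, 0.0456]
ee_rot: [0.464, 0.534, 0.464, -0.534]
contact_force: [-0.3, -2.4, -2.2]
width: 0.0305
```

```bash
python3 st.py
```

```text
t15.62 loc -0.0009 -0.0089 z 0.0456 F x,y,z 0.05 -2.4 -2.22 mom -0.366 -0.107 -0.025 w 0.0305 yaw -8.06 tilt [0.0001 0.    ]
```

Request:
carry_out(deltas=[0, 0, -0.02, 0, 0, 0, -1, 0, 0, 0, 0, 0, 0, -1])

```text
clock: 15.88
position: [0.4895, 0.1239, 0.0456]
ee_rot: [-0.464, -0.534, -0.464, 0.534]
contact_force: [0.7, -3.5, -1.3]
width: 0.03
```

```bash
python3 st.py
```

```text
t15.88 loc -0.0009 -0.0078 z 0.0456 F x,y,z 1.18 -3.32 -1.29 mom -0.474 -0.08 0.049 w 0.03 yaw -8.06 tilt [0.0001 0.0001]
```

Request:
carry_out(deltas=[0, 0, -0.02, 0, 0, 0, -1, 0, 0, 0, 0, 0, 0, -1])

```text
clock: 16.12
position: [0.4897, 0.1252, 0.0456]
ee_rot: [0.464, 0.534, 0.464, -0.534]
contact_force: [1.2, -3.8, -0.5]
width: 0.0305
```

```bash
python3 st.py
```

```text
t16.12 loc -0.0009 -0.0065 z 0.0456 F x,y,z 1.76 -3.55 -0.49 mom -0.45 -0.123 0.029 w 0.0305 yaw -8.06 tilt [0.0001 0.    ]
```

Request:
carry_out(deltas=[0, 0, -0.02, 0, 0, 0, -1, 0, 0, 0, 0, 0, 0, -1])

```text
clock: 16.38
position: [0.4898, 0.1263, 0.0456]
ee_rot: [0.464, 0.534, 0.464, -0.534]
contact_force: [-0.3, -2.8, -1.0]
width: 0.0306
```

```bash
python3 st.py; python3 see.py w7
```

```text
t16.38 loc -0.0009 -0.0053 z 0.0456 F x,y,z 0.11 -2.78 -0.99 mom -0.458 -0.081 0.052 w 0.0306 yaw -8.06 tilt [0. 0.]
-30 1028 peak x -0.0003 top 0.0813
-15 2173 peak x 0.0003 top 0.0807
0 2502 peak x 0.0008 top 0.0805
15 2445 peak x -0.0003 top 0.0813
30 2762 peak x -0.0003 top 0.0813
45 3058 peak x -0.0002 top 0.0812
60 3418 peak x -0.0003 top 0.0812
75 3854 peak x -0.0002 top 0.0812
90 4339 peak x -0.0003 top 0.0812
105 1311 peak x -0.0003 top 0.0779
ends -0.03103238721166016 0.10441198438527166
```

View pics/w7.png

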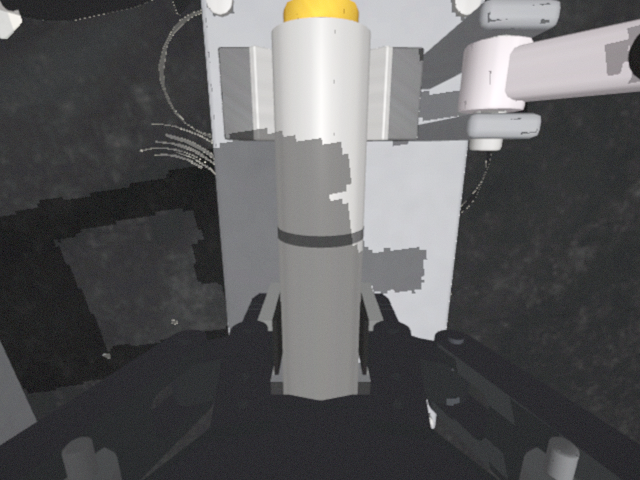

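Request:
carry_out(deltas=[0, 0, -0.02, 0, 0, 0, -1, 0, 0, 0, 0, 0, 0, -1])

```text
clock: 16.68
position: [0.49, 0.1274, 0.0456]
ee_rot: [-0.464, -0.534, -0.464, 0.534]
contact_force: [0.3, -3.5, 0.3]
width: 0.0308
```

```bash
python3 st.py
```

```text
t16.68 loc -0.0009 -0.0042 z 0.0456 F x,y,z 0.81 -3.42 0.28 mom -0.612 -0.125 0.026 w 0.0308 yaw -8.07 tilt [0.     0.0002]
```

Request:
carry_out(deltas=[0, 0, -0.02, 0, 0, 0, -1, 0, 0, 0, 0, 0, 0, -1])

```text
clock: 16.92
position: [0.4901, 0.1282, 0.0456]
ee_rot: [-0.464, -0.534, -0.463, 0.534]
contact_force: [0.1, -5.8, -0.2]
width: 0.0305
```

```bash
python3 st.py
```

```text
t16.93 loc -0.0009 -0.0035 z 0.0456 F x,y,z 0.89 -5.71 -0.17 mom -0.87 -0.129 -0.054 w 0.0305 yaw -8.05 tilt [0.    0.001]
```

Request:
carry_out(deltas=[0, 0, -0.02, 0, 0, 0, -1, 0, 0, 0, 0, 0, 0, -1])

```text
clock: 17.18
position: [0.4902, 0.1289, 0.0456]
ee_rot: [-0.464, -0.533, -0.463, 0.534]
contact_force: [0.2, -7.5, 0.2]
width: 0.0303
```

```bash
python3 st.py
```

```text
t17.18 loc -0.0009 -0.0028 z 0.0456 F x,y,z 1.28 -7.36 0.2 mom -1.09 -0.173 -0.11 w 0.0303 yaw -8.03 tilt [-0.     0.002]
```

Request:
carry_out(deltas=[0, 0, -0.02, 0, 0, 0, -1, 0, 0, 0, 0, 0, 0, -1])

```text
clock: 17.42
position: [0.4903, 0.1295, 0.0456]
ee_rot: [-0.465, -0.533, -0.463, 0.535]
contact_force: [0.6, -9.5, 1.2]
width: 0.0304
```

```bash
python3 st.py; python3 see.py w8
```

```text
t17.43 loc -0.0009 -0.0021 z 0.0456 F x,y,z 1.97 -9.33 1.2 mom -1.379 -0.144 -0.072 w 0.0304 yaw -8.01 tilt [-0.0001  0.0029]
-30 508 peak x -0.0003 top 0.0813
-15 2044 peak x 0.0001 top 0.0809
0 2425 peak x 0.0007 top 0.0805
15 2426 peak x -0.0001 top 0.0811
30 2671 peak x -0.0003 top 0.0813
45 2975 peak x -0.0003 top 0.0812
60 3341 peak x -0.0003 top 0.0812
75 3767 peak x -0.0003 top 0.0812
90 4271 peak x -0.0003 top 0.0812
105 2056 peak x -0.0003 top 0.0785
ends -0.028049185166227352 0.10721942413527642
```

View pics/w8.png

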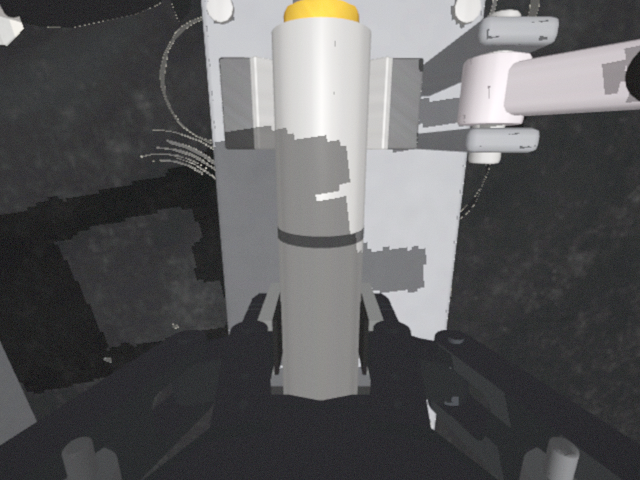

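Request:
carry_out(deltas=[0, 0, -0.02, 0, 0, 0, -1, 0, 0, -0.02, 0, 0, 0, -1, 0, 0, 0, 0, 0, 0, -1])

```text
clock: 17.85
position: [0.4904, 0.1308, 0.0456]
ee_rot: [-0.465, -0.532, -0.463, 0.535]
contact_force: [0.5, -12.6, 1.4]
width: 0.03
```

```bash
python3 st.py
```

```text
t17.85 loc -0.0009 -0.0008 z 0.0456 F x,y,z 2.21 -12.39 1.36 mom -1.932 -0.236 -0.183 w 0.03 yaw -7.97 tilt [-0.0004  0.0049]
```

```bash
python3 see.py w9 | tail -1
python3 - <<'E'
from h import *
for n in ("w5","w7","w8","w9"):
    d=dict(np.load(n+".npz")); g=cv2.cvtColor(d["color"],cv2.COLOR_RGB2GRAY).astype(float)[225:255,300:340].mean(1)
    w=np.clip(120-g,0,None); r=(w*np.arange(225,255)).sum()/w.sum()
    h=cv2.cvtColor(d["color"],cv2.COLOR_RGB2HSV); c=d["color"][:60,310:330].astype(float); b=(c[...,0]-c[...,2]).mean(1); 
    e=np.interp(-60,-b[np.argmax(b):],np.arange(np.argmax(b),60))
    print(n,"ring row",r.round(2),"end row",e.round(2))
E
```

```text
ends -0.02659852826760066 0.10862351930741085
w5 ring row 241.43 end row 16.65
w7 ring row 241.11 end row 16.86
w8 ring row 241.46 end row 16.98
w9 ring row 241.73 end row 16.96
```

Request:
carry_out(deltas=[0, 0, -0.02, 0, 0, 0, -1, 0, 0, 0, 0, 0, 0, -1, 0, 0, 0, 0, 0, 0, -1])

```text
clock: 18.27
position: [0.4905, 0.1314, 0.0456]
ee_rot: [-0.465, -0.532, -0.463, 0.535]
contact_force: [-0.0, -15.4, 1.4]
width: 0.0304
```

```bash
python3 st.py; python3 see.py w10 | tail -1
```

```text
t18.27 loc -0.0009 -0.0002 z 0.0456 F x,y,z 2.15 -15.24 1.45 mom -2.154 -0.319 -0.139 w 0.0304 yaw -7.95 tilt [-0.0004  0.0058]
ends -0.02616939895842642 0.10896012798912967
```

Request:
carry_out(deltas=[0, 0, 0, 0, 0, 0, -0.2, 0, 0, 0, 0, 0, 0, 0.2, 0, 0, 0, 0, 0, 0, 0.3, 0, 0, 0, 0, 0, 0, 0.3])

```text
clock: 18.82
position: [0.491, 0.135, 0.0456]
ee_rot: [0.464, 0.534, 0.464, -0.534]
contact_force: [-0.1, 0.4, 0.2]
width: 0.0556
```

```bash
python3 st.py; python3 see.py w11
```

```text
t18.82 loc -0.0009 0.0034 z 0.0456 F x,y,z -0.17 0.41 0.2 mom -0.002 -0.022 -0.049 w 0.0556 yaw -8.06 tilt [ 0.0001 -0.0004]
-15 1883 peak x -0.0003 top 0.0813
0 2094 peak x -0.0003 top 0.0813
15 2314 peak x -0.0003 top 0.0813
30 2562 peak x -0.0003 top 0.0813
45 2848 peak x -0.0003 top 0.0812
60 3201 peak x -0.0003 top 0.0812
75 3574 peak x -0.0002 top 0.0812
90 4038 peak x -0.0003 top 0.0812
105 1712 peak x -0.0002 top 0.0781
ends -0.02246934625390051 0.10634577789021604
```

View pics/w11.png

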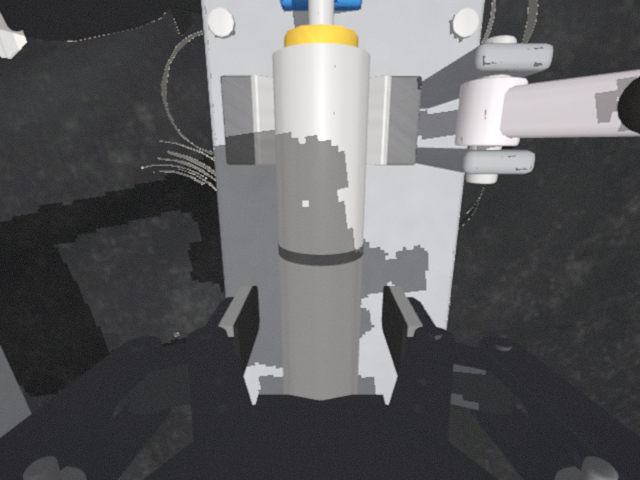

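Request:
carry_out(deltas=[-0.1, 0, 0, 0, 0, 0, 0.3, -0.3, 0, 0, 0, 0, 0, 0.3, -0.5, 0, 0, 0, 0, 0, 0.3, -0.6, 0, 0, 0, 0, 0, 0.3, -0.6, 0, 0, 0, 0, 0, 0.3, -0.6, 0, 0, 0, 0, 0, 0.3, -0.5, 0, 0, 0, 0, 0, -1, -0.2, 0, 0, 0, 0, 0, -1, 0, 0, 0, 0, 0, 0, -1], newtons=30)

```text
clock: 20.0
position: [0.4911, 0.1346, 0.25]
ee_rot: [0.464, 0.534, 0.463, -0.534]
contact_force: [0.3, -0.1, -1.2]
width: 0.0011
```

Request:
carry_out(deltas=[0, 0.3, -0.1, 0, 0, 0, -1, 0, 0.6, -0.28, 0, 0, 0, -1, 0, 0.6, -0.3, 0, 0, 0, -1, 0, 0.6, -0.3, 0, 0, 0, -1, 0, 0.4, -0.2, 0, 0, 0, -1, 0, 0.2, -0.1, 0, 0, 0, -1, 0, 0, 0, 0, 0, 0, -1, 0, 0, 0, 0, 0, 0, -1])

```text
clock: 21.0
position: [0.6613, 0.1877, 0.2493]
ee_rot: [-0.463, -0.533, -0.464, 0.534]
contact_force: [0.7, -0.6, -0.6]
width: 0.0001
```

```bash
python3 st.py
python3 - <<'E'
from rig import eyes
from h import *
for n in ("wrist","scene"):
    d=eyes.get_image(n); np.savez(n+"12.npz",**d); cv2.imwrite(f"pics/{n}12.png",d["color"][:,:,::-1])
f=np.load("fix.npz"); yd,xd=f["yd"],f["xd"]; O=np.load("O.npy")
for n in ("wrist","scene"):
    d=dict(np.load(n+"12.npz"));P=cloud(d); h=cv2.cvtColor(d["color"],cv2.COLOR_RGB2HSV); m=((h[...,0]<8)|(h[...,0]>174))&(h[...,1]>150)&(h[...,2]>80); q=P[m]; q=q[~np.isnan(q[:,0])]; q=np.c_[(q[:,:2]-O)@xd,(q[:,:2]-O)@yd,q[:,2]]
    q=q[(q[:,2]>.14)&(q[:,2]<.22)&(abs(q[:,1]-.08)<.05)]; print(n,len(q),np.percentile(q,[2,50,98],axis=0) if len(q) else "")
E
```

```text
t21.00 loc 0.1603 0.0795 z 0.2493 F x,y,z 0.76 -0.49 -0.64 mom 0.026 0.007 0.0 w 0.0001 yaw -8.07 tilt [-0.0013  0.0006]
wrist 1477 [[0.09310084 0.0706305  0.17323476]
 [0.10665829 0.08374466 0.18375291]
 [0.11783579 0.09414616 0.18816388]]
scene 95 [[0.0875615  0.07455616 0.16869179]
 [0.09383451 0.08554183 0.17900031]
 [0.10719876 0.09492833 0.18698973]]
```

View pics/wrist12.png

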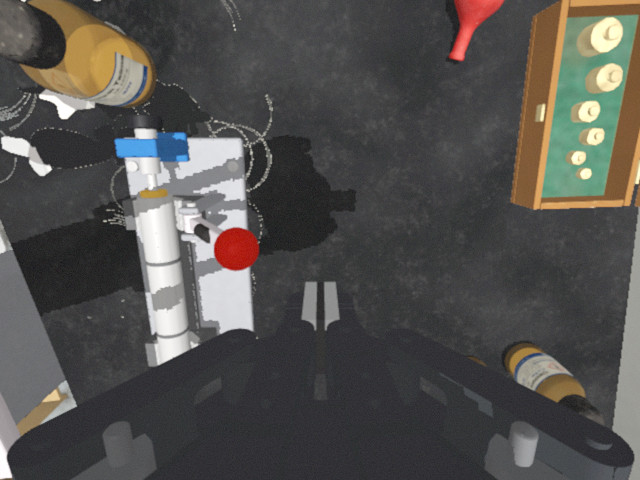

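View pics/scene12.png

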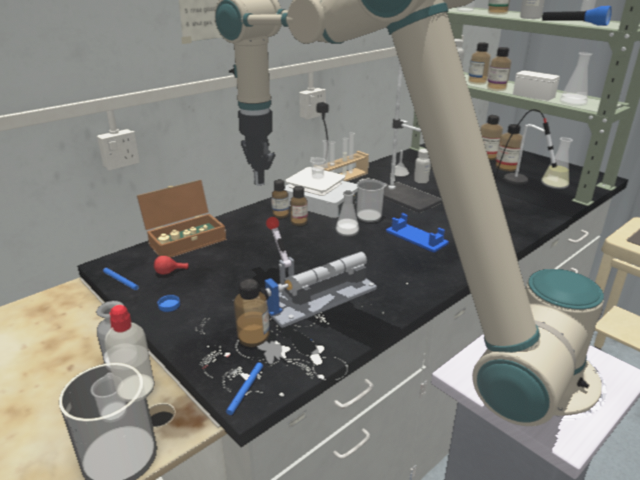

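Request:
carry_out(deltas=[0.3, 0, -0.03, 0, 0, 0, -1, 0.5, 0, -0.02, 0, 0, 0, -1, 0.4, 0, 0, 0, 0, 0, -1, 0.2, 0, 0, 0, 0, 0, -1, 0, -0.2, 0, 0, 0, 0, -1, 0, -0.1, 0, 0, 0, 0, -1, 0, -0.1, 0, 0, 0, 0, -1, 0, -0.1, 0, 0, 0, 0, -1])

```text
clock: 22.1
position: [0.6327, 0.1953, 0.1665]
ee_rot: [0.464, 0.534, 0.463, -0.533]
contact_force: [-0.8, -0.9, -0.1]
width: 0.0002
```

```bash
python3 st.py
```

```text
t22.10 loc 0.131 0.083 z 0.1665 F x,y,z -0.65 -0.98 -0.05 mom -0.049 -0.042 0.066 w 0.0002 yaw -8.06 tilt [ 0.0014 -0.0004]
```

Request:
carry_out(deltas=[0, -0.1, 0, 0, 0, 0, -1, 0, -0.1, 0, 0, 0, 0, -1, 0, -0.1, 0, 0, 0, 0, -1])

```text
clock: 22.48
position: [0.6248, 0.1966, 0.1717]
ee_rot: [0.47, 0.54, 0.458, -0.527]
contact_force: [14.3, -4.4, 15.6]
width: 0.0001
```

```bash
python3 st.py
```

```text
t22.48 loc 0.123 0.0832 z 0.1717 F x,y,z 14.76 -2.39 15.62 mom -0.459 -2.265 0.033 w 0.0001 yaw -8.05 tilt [ 0.0247 -0.0027]
```

Request:
carry_out(deltas=[0, 0.2, 0, 0, 0, 0, -1, 0, 0.2, 0, 0, 0, 0, -1, 0, 0, 0, 0, 0, 0, -1])

```text
clock: 22.85
position: [0.6388, 0.194, 0.1644]
ee_rot: [-0.463, -0.533, -0.464, 0.535]
contact_force: [0.0, 0.3, -0.3]
width: 0.0002
```

```bash
python3 st.py
python3 - <<'E'
from rig import eyes
from h import *
for n in ("wrist","scene"):
    d=eyes.get_image(n); np.savez(n+"13.npz",**d); im=d["color"][:,:,::-1]
    if n=="scene": im=cv2.resize(im[130:330,200:400],None,fx=3,fy=3)
    cv2.imwrite(f"pics/{n}13.png",im)
E
```

```text
t22.85 loc 0.1371 0.0826 z 0.1644 F x,y,z -0.01 0.26 -0.29 mom 0.024 0.038 0.023 w 0.0002 yaw -8.1 tilt [-0.0021  0.0007]
```

View pics/wrist13.png

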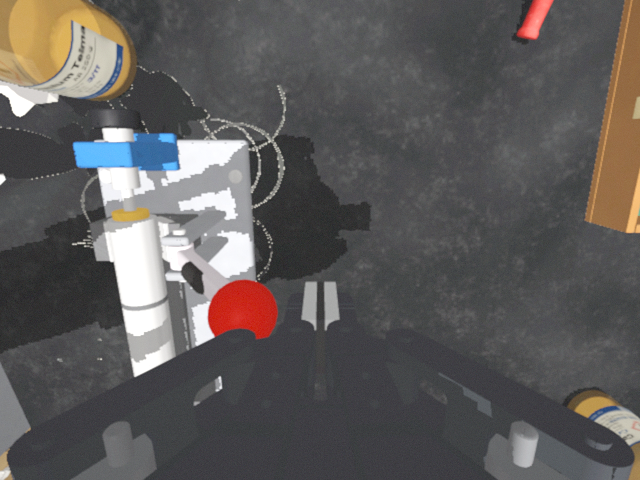

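View pics/scene13.png

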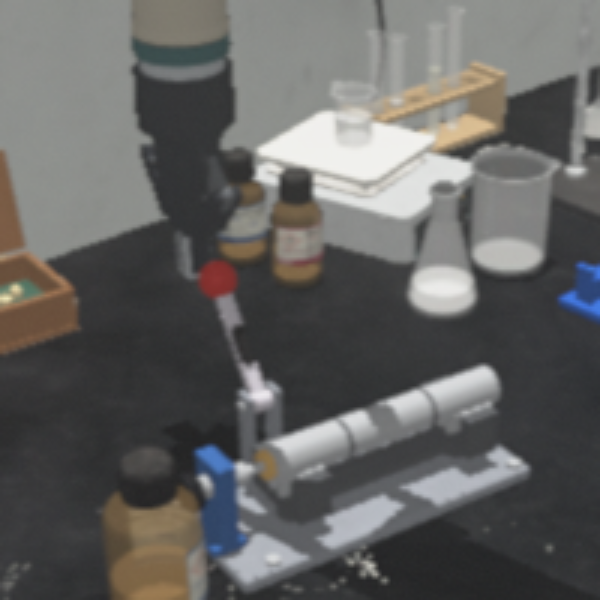

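Run:
```python
from h import *
d=dict(np.load("wrist13.npz"));P=cloud(d)
f=np.load("fix.npz"); yd,xd=f["yd"],f["xd"]; O=np.load("O.npy")
tcp=np.array([.1371,.0826,.1644])
L=np.stack([(P[...,:2]-O)@xd,(P[...,:2]-O)@yd,P[...,2]],-1)
for (u,v) in [(312,290),(312,320),(300,350),(290,310),(245,336),(230,345),(200,360),(150,385),(260,360),(280,370)]:
    print((u,v),(L[v,u]-tcp).round(4))
h=cv2.cvtColor(d["color"],cv2.COLOR_RGB2HSV); m=((h[...,0]<8)|(h[...,0]>174))&(h[...,1]>150)&(h[...,2]>80); m[:270]=0;m[345:]=0;m[:,300:]=0
q=L[m]; q=q[~np.isnan(q[:,0])]
from scipy.optimize import least_squares
r=least_squares(lambda c:np.linalg.norm(q-c,axis=1)-.015,[.1,.08,.17],loss="soft_l1",f_scale=.001); print(len(q),r.x,np.abs(r.fun).mean())
print(np.arctan2(r.x[2]-.092,.045-r.x[0]))
```

```text
(312, 290) [-0.0029  0.0106  0.0126]
(312, 320) [-0.0023  0.0104  0.0372]
(300, 350) [-0.0052  0.012   0.0573]
(290, 310) [-0.0113  0.0068  0.0229]
(245, 336) [-0.0231  0.0113  0.0488]
(230, 345) [-0.0262  0.012   0.0548]
(200, 360) [-0.0328  0.0117  0.0617]
(150, 385) [-0.0412  0.0125  0.0727]
(260, 360) [-0.0148  0.0162  0.0679]
(280, 370) [-0.0092  0.0165  0.0723]
3070 [0.10362222 0.08014743 0.17288499] 0.0004923068273801667
2.1979472980274988
```

Request:
carry_out(deltas=[0.2, 0.05, 0, 0, 0, 0, -1, 0.13, 0, 0.04, 0, 0, 0, -1, 0, -0.1, 0, 0, 0, 0, -1, 0, -0.1, 0, 0, 0, 0, -1, 0, -0.1, 0, 0, 0, 0, -1])

```text
clock: 23.58
position: [0.6282, 0.1931, 0.1488]
ee_rot: [0.467, 0.537, 0.46, -0.531]
contact_force: [9.3, -3.5, 8.3]
width: -0.0002
```

```bash
python3 st.py
```

```text
t23.57 loc 0.1268 0.0802 z 0.1488 F x,y,z 9.73 -2.12 8.26 mom -0.374 -1.274 0.055 w -0.0002 yaw -8.04 tilt [ 0.0125 -0.0005]
```

Request:
carry_out(deltas=[-0.02, -0.08, 0, 0, 0, 0, -1, -0.04, -0.1, 0, 0, 0, 0, -1])

```text
clock: 23.82
position: [0.6189, 0.1951, 0.1537]
ee_rot: [0.467, 0.538, 0.46, -0.53]
contact_force: [8.4, -3.5, 6.6]
width: 0.0003
```

```bash
python3 st.py
```

```text
t23.82 loc 0.1173 0.0808 z 0.1537 F x,y,z 8.78 -2.24 6.58 mom -0.149 -1.219 0.051 w 0.0003 yaw -8.07 tilt [ 0.0156 -0.0024]
```

Request:
carry_out(deltas=[-0.05, -0.06, 0, 0, 0, 0, -1, -0.04, -0.06, 0, 0, 0, 0, -1, -0.03, -0.06, 0, 0, 0, 0, -1, -0.03, -0.06, 0, 0, 0, 0, -1])

```text
clock: 24.32
position: [0.6002, 0.1979, 0.1603]
ee_rot: [0.465, 0.536, 0.463, -0.532]
contact_force: [3.3, -0.8, 5.0]
width: -0.0
```

```bash
python3 st.py
```

```text
t24.32 loc 0.0984 0.081 z 0.1603 F x,y,z 3.41 -0.29 4.97 mom 0.159 -0.454 -0.029 w -0.0 yaw -8.07 tilt [ 0.0051 -0.0016]
```

Request:
carry_out(deltas=[-0.03, -0.08, 0, 0, 0, 0, -1, -0.02, -0.08, 0, 0, 0, 0, -1, -0.01, -0.08, 0, 0, 0, 0, -1, 0, -0.08, 0, 0, 0, 0, -1, 0, -0.08, 0, 0, 0, 0, -1, 0, -0.08, 0, 0, 0, 0, -1])

```text
clock: 25.08
position: [0.5697, 0.2019, 0.163]
ee_rot: [0.464, 0.534, 0.464, -0.534]
contact_force: [1.2, -0.6, 8.1]
width: 0.0002
```

```bash
python3 st.py
```

```text
t25.07 loc 0.0676 0.0807 z 0.163 F x,y,z 1.23 -0.46 8.06 mom 0.128 -0.058 0.004 w 0.0002 yaw -8.06 tilt [ 0.0004 -0.0006]
```

Request:
carry_out(deltas=[-0.08, 0, 0, 0, 0, 0, -1, -0.06, -0.08, 0, 0, 0, 0, -1, 0, -0.08, 0, 0, 0, 0, -1, 0, -0.08, 0, 0, 0, 0, -1, 0, -0.08, 0, 0, 0, 0, -1])

```text
clock: 25.7
position: [0.5505, 0.2042, 0.17]
ee_rot: [-0.463, -0.534, -0.464, 0.534]
contact_force: [1.2, 0.0, -1.0]
width: -0.0004
```

```bash
python3 st.py;  python3 - <<'E'
from rig import eyes
from h import *
for n in ("scene",):
    d=eyes.get_image(n); np.savez(n+"14.npz",**d); im=d["color"][:,:,::-1]
    im=cv2.resize(im[130:330,200:400],None,fx=3,fy=3)
    cv2.imwrite(f"pics/{n}14.png",im)
E
```

```text
t25.70 loc 0.0483 0.0803 z 0.17 F x,y,z 1.17 0.17 -0.98 mom -0.018 -0.101 -0.016 w -0.0004 yaw -8.07 tilt [-0.0008  0.0004]
```

View pics/scene14.png

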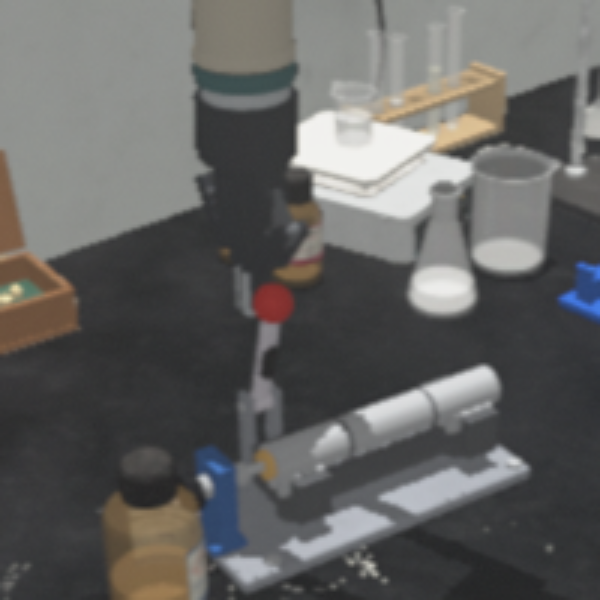

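Request:
carry_out(deltas=[0, -0.08, 0, 0, 0, 0, -1, 0, -0.08, 0, 0, 0, 0, -1, 0, 0.2, 0, 0, 0, 0, -1, 0, 0.4, 0, 0, 0, 0, -1, -0.3, 0.4, 0, 0, 0, 0, -1, -0.4, 0.3, 0, 0, 0, 0, -1, -0.2, 0, 0, 0, 0, 0, -1, 0, 0, 0, 0, 0, 0, -1])

```text
clock: 26.75
position: [0.6189, 0.1947, 0.225]
ee_rot: [0.464, 0.534, 0.463, -0.534]
contact_force: [-0.5, 0.1, -0.4]
width: -0.0001
```

```bash
python3 st.py;  python3 - <<'E'
from rig import eyes
from h import *
for n in ("scene",):
    d=eyes.get_image(n); np.savez(n+"15.npz",**d); im=d["color"][:,:,::-1]
    im=cv2.resize(im[130:330,200:400],None,fx=3,fy=3)
    cv2.imwrite(f"pics/{n}15.png",im)
E
```

```text
t26.75 loc 0.1174 0.0805 z 0.225 F x,y,z -0.53 -0.0 -0.38 mom 0.048 -0.009 0.028 w -0.0001 yaw -8.07 tilt [ 0.0008 -0.0004]
```

View pics/scene15.png

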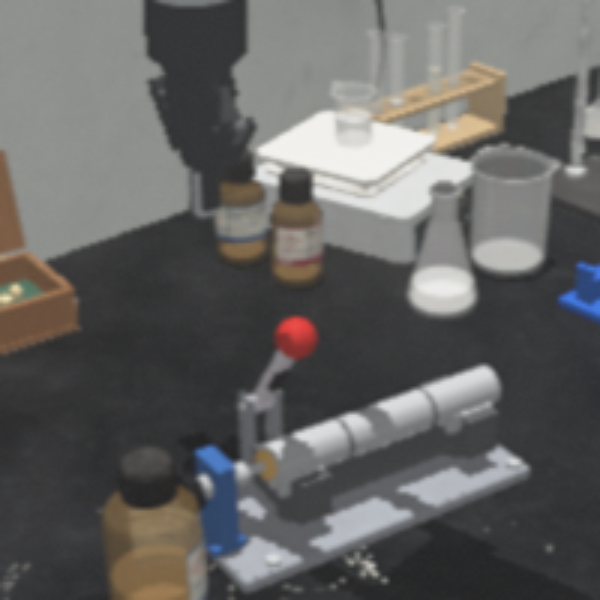

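It is sinking on its own. Wait with the arm still.

Request:
carry_out(deltas=[0, 0, 0, 0, 0, 0, -1, 0, 0, 0, 0, 0, 0, -1, 0, 0, 0, 0, 0, 0, -1, 0, 0, 0, 0, 0, 0, -1, 0, 0, 0, 0, 0, 0, -1, 0, 0, 0, 0, 0, 0, -1, 0, 0, 0, 0, 0, 0, -1, 0, 0, 0, 0, 0, 0, -1, 0, 0, 0, 0, 0, 0, -1, 0, 0, 0, 0, 0, 0, -1])

```text
clock: 28.05
position: [0.6189, 0.1947, 0.2244]
ee_rot: [-0.464, -0.534, -0.464, 0.534]
contact_force: [-0.1, -0.8, 0.2]
width: 0.0
```

Request:
carry_out(deltas=[0, 0, 0, 0, 0, 0, -1, 0, 0, 0, 0, 0, 0, -1, 0, 0, 0, 0, 0, 0, -1, 0, 0, 0, 0, 0, 0, -1, 0, 0, 0, 0, 0, 0, -1, 0, 0, 0, 0, 0, 0, -1, 0, 0, 0, 0, 0, 0, -1, 0, 0, 0, 0, 0, 0, -1, 0, 0, 0, 0, 0, 0, -1, 0, 0, 0, 0, 0, 0, -1])

```text
clock: 29.3
position: [0.6189, 0.1947, 0.2244]
ee_rot: [-0.464, -0.534, -0.464, 0.534]
contact_force: [-0.4, 0.8, -0.3]
width: 0.0001
```

Request:
carry_out(deltas=[0, 0, 0, 0, 0, 0, -1, 0, 0, 0, 0, 0, 0, -1, 0, 0, 0, 0, 0, 0, -1, 0, 0, 0, 0, 0, 0, -1, 0, 0, 0, 0, 0, 0, -1, 0, 0, 0, 0, 0, 0, -1, 0, 0, 0, 0, 0, 0, -1, 0, 0, 0, 0, 0, 0, -1, 0, 0, 0, 0, 0, 0, -1, 0, 0, 0, 0, 0, 0, -1])

```text
clock: 30.55
position: [0.6189, 0.1946, 0.2244]
ee_rot: [-0.464, -0.534, -0.464, 0.534]
contact_force: [0.3, 0.1, -1.0]
width: 0.0002
```

```bash
cat > fin.py <<'E'
from rig import eyes,readout
from h import *
import sys
k=sys.argv[1]
f=np.load("fix.npz"); yd,xd=f["yd"],f["xd"]; O=np.load("O.npy")
for n in ("scene","top","wrist"):
    d=eyes.get_image(n); np.savez(n+k+".npz",**d); im=d["color"][:,:,::-1]
    if n=="scene":im=cv2.resize(im[150:330,200:420],None,fx=3,fy=3)
    cv2.imwrite(f"pics/{n}{k}.png",im)
    P=cloud(d); h=cv2.cvtColor(d["color"],cv2.COLOR_RGB2HSV); m=((h[...,0]<8)|(h[...,0]>174))&(h[...,1]>150)&(h[...,2]>80); q=P[m]; q=q[~np.isnan(q[:,0])]; q=np.c_[(q[:,:2]-O)@xd,(q[:,:2]-O)@yd,q[:,2]]
    q=q[(q[:,2]>.03)&(q[:,2]<.22)&(abs(q[:,1]-.08)<.05)&(abs(q[:,0])<.15)]; print(n,len(q),np.percentile(q,[2,50,98],axis=0).round(4).tolist() if len(q) else "")
    if len(q)>50:
        from scipy.optimize import least_squares
        r=least_squares(lambda c:np.linalg.norm(q-c,axis=1)-.015,q.mean(0)-[0,0,.01],loss="soft_l1",f_scale=.001).x; print("knob",r,"angle",np.arctan2(r[2]-.092,.045-r[0]))
print(readout.get_state()["clock"])
E
python3 fin.py 16
```

```text
scene 102 [[-0.071, 0.0721, 0.0815], [-0.0639, 0.0854, 0.0939], [-0.055, 0.0948, 0.1016]]
knob [-0.055299    0.08022939  0.08666914] angle -0.05309973637952146
top 0 
wrist 985 [[-0.0641, 0.0681, 0.0858], [-0.0503, 0.0832, 0.0982], [-0.0423, 0.0941, 0.1028]]
knob [-0.05481383  0.08008046  0.08741406] angle -0.04591265403183437
30.7
```

View pics/scene16.png

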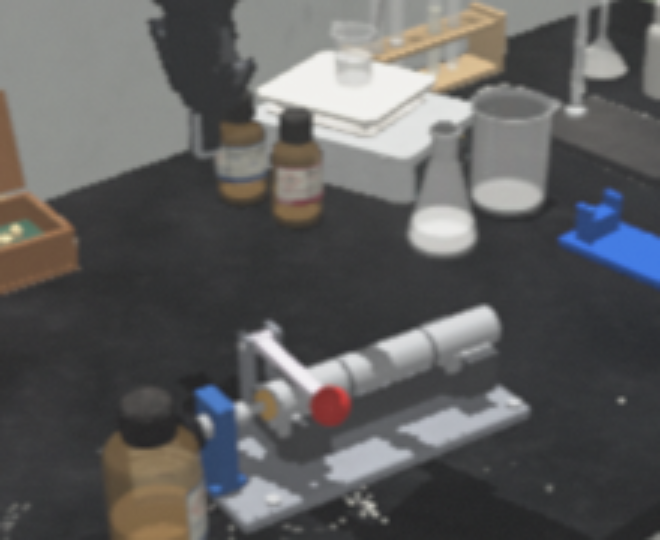

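View pics/wrist16.png

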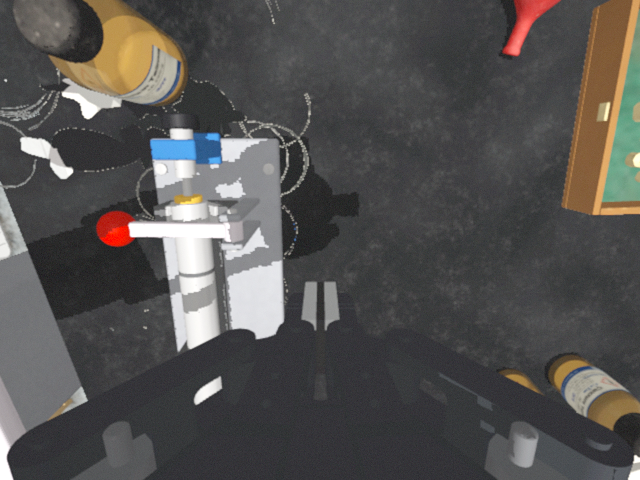

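Request:
carry_out(deltas=[0, 0, 0, 0, 0, 0, -1, 0, 0, 0, 0, 0, 0, -1, 0, 0, 0, 0, 0, 0, -1, 0, 0, 0, 0, 0, 0, -1])

```text
clock: 31.2
position: [0.6188, 0.1947, 0.2244]
ee_rot: [-0.464, -0.534, -0.464, 0.534]
contact_force: [0.1, 0.4, -0.5]
width: -0.0003
```

```bash
python3 fin.py 17
python3 - <<'E'
from h import *
f=np.load("fix.npz"); yd,xd=f["yd"],f["xd"]; O=np.load("O.npy")
d=dict(np.load("wrist17.npz"));P=cloud(d);L=np.stack([(P[...,:2]-O)@xd,(P[...,:2]-O)@yd,P[...,2]],-1)
h=cv2.cvtColor(d["color"],cv2.COLOR_RGB2HSV); m=(h[...,0]>15)&(h[...,0]<32)&(h[...,1]>130)&(h[...,2]>100); m[:185]=0;m[220:]=0;m[:,:160]=0;m[:,220:]=0
q=L[m];q=q[~np.isnan(q[:,0])];print("brass y",np.percentile(q[:,1],[3,97]),len(q))
k=(abs(L[...,0])<.008)&(L[...,2]>.076)&(L[...,2]<.086);print("shaft top y",np.nanmin(L[k][:,1]),np.nanmax(L[k][:,1]))
for a in (-.06,-.03,0,.03,.055,.095):
    q=L[(abs(L[...,1]-a)<.006)&(abs(L[...,0])<.0155)&(L[...,2]>.068)&(L[...,2]<.09)]
    if len(q)>30: print(a,len(q),np.percentile(q[:,2],97).round(4))
cv2.imwrite("pics/pinz.png",cv2.resize(d["color"][120:290,90:300,::-1],None,fx=3,fy=3,interpolation=cv2.INTER_CUBIC))
E
```

```text
scene 102 [[-0.0714, 0.0736, 0.0823], [-0.064, 0.0858, 0.0937], [-0.0547, 0.0947, 0.1014]]
knob [-0.05534963  0.0802764   0.0866034 ] angle -0.05372618152295072
top 0 
wrist 980 [[-0.0638, 0.0681, 0.0857], [-0.0503, 0.0833, 0.0981], [-0.0423, 0.094, 0.1026]]
knob [-0.05486264  0.08005817  0.0874148 ] angle -0.04588282426242315
31.35
brass y [0.10046442 0.10557812] 197
shaft top y -0.10601428018083543 0.17355815794484045
-0.03 310 0.0818
0 364 0.0818
0.03 386 0.0818
0.055 423 0.0816
0.095 475 0.0817
```

View pics/pinz.png

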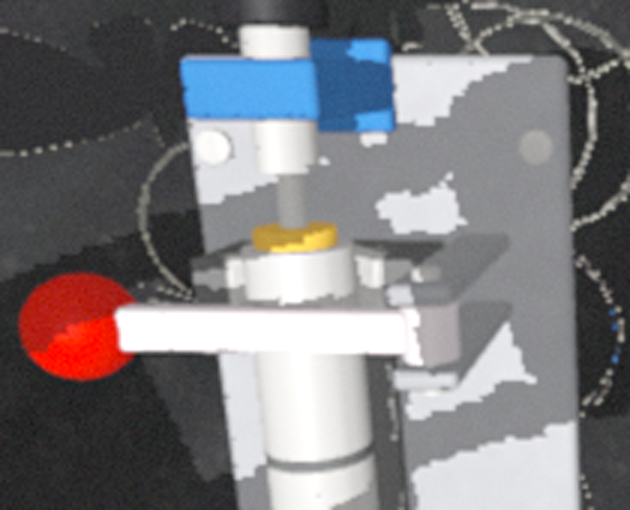

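View pics/top17.png

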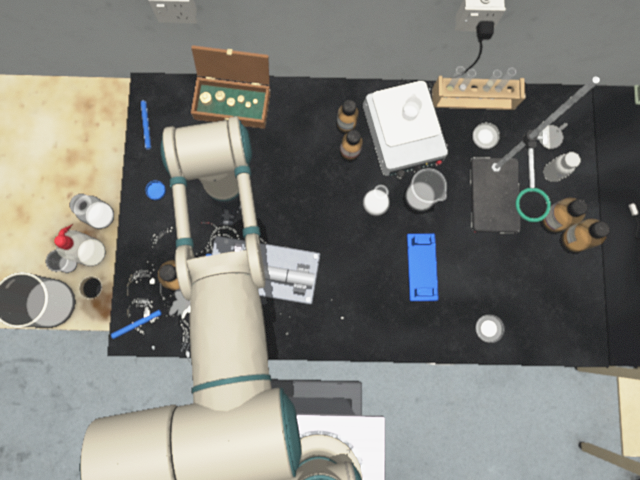

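```bash
python3 -c "
from rig import job
print(job.sign_off())"
```

```text
the job is handed in; nothing more can be done
None
```

The shaft is in both Vs, lying against the brass pin with the hold-down resting on it. I handed the job in at about 31 s of the 69 s.

- **Seating:** I lowered the shaft with its end about 11 mm clear of the pin. Touch and the wrist camera both put its axis about 65 mm above the worktop. After release its top was level to about 0.2 mm along the visible length, and its axis was 0.3 mm from my estimate of the V centre.
- **Pin:** First touch was with the gripper at fixture y of about -4.3 mm. The push peaked at about 15 N, 4.1 mm in by position and by force. The camera's view of the pin rim gave about 4.6 mm, a slight disagreement. When I let go, the pin pushed the shaft back. It was still about 1.5 to 2 mm in, and the final picture shows it touching the shaft.
- **Hold-down:** My first push at the knob was set too high. It jammed at about 21 N without moving the arm, so I backed off and pushed lower. The arm then went past upright and sank by itself to -0.05 rad, the same in two looks 0.65 s apart.
- **Other items:** The flask and beaker are unmoved in the last pictures. The amber bottle is also standing in place, though the robot arm partly hides it in the last top view. The gripper is clear of everything.

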